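# Set up a wooden slat for sanding and varnishing

### The arm

A 6-joint arm with a two-finger parallel gripper is mounted at the origin on a cart in front of the work surface, level with it; the furniture and walls round the work are solid. World frame = base frame: x ahead of the robot, y to its left, z up, the work surface at z = 0. Lengths are in m, angles in rad, forces in N, time in s.
With the tool pointing down it reaches from about 0.25 to 0.725 m from the base axis. Payload 4 kg.
Tool frame: the origin (TCP) lies between the finger pads; the fingertips stand 8 mm ahead of it and the grasp point (between the pads) lies 11 mm behind it (bot.tip_reach is the distance from the TCP to the fingertips, in m); z points along the fingers, y is the line along which they close (so a half turn about z gives the same grasp; the last joint's range is limited). The gripper opens to 85 mm and grips with 20 to 120 N. Pads are 22 mm wide; open, the fingers measure 114 mm over their backs; the gripper's body (76 mm by 85 mm) begins 54 mm behind the grasp point. The pads swing forward as they close: fully open they stand 13 mm farther back than shut.
Start: joints at [-1.252, 0.241, 0.005, 1.335, 0, 1.571], TCP at [0.157, -0.475, 0.239] pointing down, gripper open.
Joint ranges: [-2.72, 2.72], [-1.05, 1.87], [-1.09, 1.28], [-1.99, 2.15], [-1.42, 1.44], [-3.14, 3.14]. Speed limits (rad/s): [2.79, 2.79, 3.14, 3.14, 3.14, 3.14].

### API

Orientations are given as a unit quaternion [x, y, z, w].
In Python, from workcell import bot gives the robot as it stands.
- The arm moves only by the tool move_arm, never from a script. Its argument "deltas" is a list of rows, each a list of 7 numbers: the opening, from 0 (shut) to 1 (fully open), then the shift along the tool's x, y, z in mm, then the turn, a rotation vector about the tool's x, y, z in degrees. In form: [[gripper, tx, ty, tz, ax, ay, az], ...]. A call has 1 to 10 rows; each row shifts and turns the commanded pose from where the row before left it, along the tool's axes as they then stand; what a row does not reach is not made up. A row lasts 1/12 s, in which the tool goes at most 41.7 mm and 7.16 degrees, less where a joint would pass 70% of its speed; a pose out of reach is approached as far as the arm can. A call is refused whole if a number of a shift passes 41.7 or a number of a turn 7.16, either way. A call with a gripper value outside its range is refused whole. The fingers move at their own pace and stop on an object; the grip force is fixed at half the most. Time passes only in rows, so rows that do not move let the fingers close. It gives the time, the measured TCP pose, the force, the opening and the grip force at its end, in the units of the state.
- bot.get_obs(): the state, without advancing time (a new reading comes with each control period).
- bot.camera(name): name is "scene" or "top" or "wrist"; returns the picture (384x512x3 uint8, blue, green, red); there is no depth.
- bot.calibration(name): a dict with "K" (3x3 intrinsics, pixels), "dist_coeffs" ([k1, k2, p1, p2, k3] as OpenCV has them; the pictures are not rectified), "position" and "orientation" of the camera in the world. Camera axes: x right, y down, z forward; pixel columns grow to the right and rows downward; lengths in m; the calibration is good to about 2 mm. A picture is of the moment at which its call begins: read the wrist's pose just before it. calibration takes no time and is no camera call; for the wrist camera it gives the pose at the moment of the call.
- bot.job_done(): hands the job in; it is judged then, once.
Trained networks look in the newest picture that a camera, given by its name, has taken for a name from the list of things; names that differ only in an ending like _2 or _b are one class to them, and where a whole thing is asked for, a point or a joint stands for the part that bears it (a point fixed in the world has none). Each returns a list of dicts, best first, with "conf" (0 to 1); they miss things now and then, are a little off and sometimes report something else, mostly with a low value. They report only what shows in the picture. A call takes as long as a camera call.
- bot.outline_of(query, camera): "pixels" (384x512 bool, what is visible of it) and "rect" ([left, top, width, height] in pixels, round what is visible of it).
The state is a dict: "clock": time; "joint_pos": joint angles; "joint_vel": joint speeds; "tau": joint torques, N m; "eef_pos": TCP position; "tool_rot": TCP orientation; "ft_force": force on the tool from outside, world axes, zero at the start; "ft_torque": the same for the moment, N m; "grip_width": finger opening in m; "grasp_force": force on a finger pad.
Only numpy, scipy, OpenCV 4.12 (cv2) and the standard library are available. Lean on these libraries where they do the work, as an engineer would, in place of code of your own. Each camera call takes 0.05 s, during which the arm holds its last target. There are 200 camera calls.

### The job

Get the wooden slat ready for sanding and varnishing on the cardboard sheet: put one pine block in each of the two pencilled outlines as supports, then lay the slat centrally across both blocks, and set the cork sanding block on top of the slat, at its middle and lengthwise along it. Lay the paint brush flat on the cardboard, parallel to the slat, in the strip between the slat and the varnish tin, about level with the slat's middle. Leave everything steady.

Things in the scene. Friction and masses are not known exactly. Their poses are not given: they have to be found in the camera images.
- sheet: Brown cardboard fixed on the work surface: 240 mm (x) by 260 mm (y), 4 mm thick. Origin: centre of its underside; x points to the varnish tin beyond its edge. Two grey pencilled outlines (121 mm along x, 54 mm along y) for the pine blocks, centred at x -60 mm, y +75 and -75 mm; so the slat lies along y at x -60 mm. The strip for the brush is centred at x +60 mm, y 0.
- varnish_tin: Round closed tin, 111 mm across, 129 mm tall, standing on the work surface behind the sheet, about 200 mm from the sheet's centre. It stays put (cannot be moved). Origin: centre of its underside, z up.
- block_a: Pine block (plain sawn offcut), 48 mm (x) by 115 mm (y) by 38 mm high, 0.16 kg. Origin: centre of its underside, z up. The two pine blocks are alike and may be swapped.
- block_b: The other pine block, the same: 48 mm (x) by 115 mm (y) by 38 mm high, origin at the centre of its underside.
- slat: Flat pale wooden slat with a screw hole near each end, 56 mm (x) by 220 mm (y) by 14 mm thick, 0.12 kg, lying flat. Origin: centre of its underside, z up.
- sanding_block: Brown cork sanding block, 63 mm (x) by 101 mm (y) by 32 mm high, 0.06 kg: wider and lower than the pine blocks. Origin: centre of its underside, z up.
- paint_brush: Flat paint brush, 52 mm (x) by 192 mm (y) by 18 mm thick, 0.08 kg, lying flat. Origin: centre of its underside, z up. Bristles from y = -96 to -40 mm, then the metal band and shoulder, 50 mm wide, to y = +19 mm, then the 20 mm wide handle to y = +96 mm; it balances near y = -15 mm, where it is 50 mm wide and can be gripped.

How it is judged:
By the outcome, as a careful person would: the job done as asked, in the order asked, and still so for the second after the job is handed in, with the robot touching nothing.
It also fails if it takes over 144 s, if anything falls off the work surface, if the arm or the gripper's body presses on something with over 40 N, if the wrist force passes 120 N, or if a joint passes its speed limit or range.

## Working session

There is one attempt and no reset: what is moved stays moved. The work goes in short steps, Python scripts to look and compute and a tool call to move; the robot and the scene stay as the last step left them, time stands still between calls to the robot, and variables do not carry over. Pictures are saved under pics/ and viewed, at most 17 in all, crops included, and the job is handed in when it is done.

Besides the shell and the picture viewer there is one more tool, called after "Request:" by a JSON object that holds its "op" and its "data", one argument or row to a line. move_arm: Moves the arm, as the interface text tells. Its arguments: {"type":"object","properties":{"deltas":{"type":"array","items":{"type":"array","items":{"type":"number"}}}},"required":["deltas"]}

```bash
mkdir -p pics; ls
cat > h.py <<'E'
import numpy as np, cv2
from scipy.spatial.transform import Rotation as R
from workcell import bot
def ray(cam,px):
    c=bot.calibration(cam); K=np.array(c["K"]); d=np.array(c["dist_coeffs"])
    n=cv2.undistortPoints(np.array(px,float).reshape(-1,1,2),K,d).reshape(-1,2)
    v=np.c_[n,np.ones(len(n))]@R.from_quat(c["orientation"]).as_matrix().T
    return np.array(c["position"]),v
def onplane(cam,px,z):
    p,v=ray(cam,px); return p+v*((z-p[2])/v[:,2])[:,None]
def proj(cam,P):
    c=bot.calibration(cam); Rm=R.from_quat(c["orientation"]).as_matrix().T
    q,_=cv2.projectPoints(np.array(P,float),cv2.Rodrigues(Rm)[0],-Rm@np.array(c["position"]),np.array(c["K"]),np.array(c["dist_coeffs"]))
    return q.reshape(-1,2)
E
python3 - <<'E'
from h import *
for c in("scene","top","wrist"):
    cv2.imwrite(f"pics/{c}0.png",bot.camera(c)); k=bot.calibration(c); print(c,k["position"],R.from_quat(k["orientation"]).as_matrix().round(2).tolist(),np.array(k["K"]).round(0).tolist(),k["dist_coeffs"])
o=bot.get_obs(); print(o)
for q in("sheet","varnish_tin","block_a","slat","sanding_block","paint_brush"):
    for r in bot.outline_of(q,"top"):
        print(q,round(r["conf"],2),r["rect"])
        if r["conf"]>.3:
            cs,_=cv2.findContours(r["pixels"].astype(np.uint8),0,2); m=cv2.minAreaRect(max(cs,key=cv2.contourArea)); 
            z=dict(sheet=.004,varnish_tin=.129,block_a=.038,slat=.014,sanding_block=.032,paint_brush=.018)[q]
            b=onplane("top",cv2.boxPoints(m),z)[:,:2]; print("  ",(b*1000).round().tolist(), (1000*b.mean(0)).round(1))
E
```

```text
pics
scene [-0.01743502  0.9000875   0.74880693] [[-0.84, -0.31, 0.44], [-0.54, 0.45, -0.71], [0.02, -0.84, -0.54]] [[371.0, 0.0, 258.0], [0.0, 371.0, 193.0], [0.0, 0.0, 1.0]] [-0.07202015  0.          0.          0.          0.        ]
top [ 0.3403914  -0.06573318  1.26820586] [[0.04, -0.98, 0.2], [-1.0, -0.04, 0.01], [-0.0, -0.2, -0.98]] [[388.0, 0.0, 257.0], [0.0, 388.0, 191.0], [0.0, 0.0, 1.0]] [-0.10252273  0.          0.          0.          0.        ]
wrist [ 0.22765926 -0.45120422  0.372171  ] [[0.31, -0.91, -0.28], [-0.95, -0.3, -0.09], [-0.0, 0.29, -0.96]] [[336.0, 0.0, 255.0], [0.0, 336.0, 187.0], [0.0, 0.0, 1.0]] [0.02819587 0.         0.         0.         0.        ]
{'clock': 0.15, 'joint_pos': array([-1.25201634e+00,  2.41259578e-01,  4.02010720e-03,  1.33522028e+00,
        1.48560423e-05,  1.57078318e+00]), 'joint_vel': array([ 1.31953394e-03, -4.29132605e-05,  3.95335441e-03,  2.42031230e-04,
        4.79170480e-04,  9.77238489e-05]), 'tau': array([ 6.12181193e-04, -3.72635722e+01,  2.52638841e+01,  1.23481752e-02,
        4.58495458e-05,  2.96337035e-06]), 'eef_
[... 501 characters left out ...]
 [817.0, -32.0], [676.0, -47.0], [666.0, 55.0]] [741.2  12.1]
varnish_tin 0.47 [304.0, 180.2, 17.2, 37.7]
   [[612.0, -189.0], [617.0, -237.0], [506.0, -245.0], [501.0, -197.0]] [ 559.1 -216.9]
block_a 0.94 [300.1, 227.6, 23.6, 38.2]
   [[479.0, -194.0], [488.0, -249.0], [372.0, -266.0], [363.0, -211.0]] [ 425.7 -230. ]
block_a 0.8 [304.6, 180.5, 14.6, 38.3]
   [[634.0, -199.0], [638.0, -253.0], [519.0, -259.0], [515.0, -206.0]] [ 576.5 -229.2]
slat 0.7 [337.6, 180.9, 18.5, 67.5]
   [[641.0, -313.0], [646.0, -377.0], [425.0, -383.0], [421.0, -321.0]] [ 533.4 -348.6]
sanding_block 0.73 [121.6, 213.9, 26.9, 28.6]
   [[503.0, 388.0], [515.0, 316.0], [413.0, 294.0], [401.0, 364.0]] [458.1 340.4]
```

Run:
```python
import cv2
a=cv2.imread("pics/top0.png"); cv2.imwrite("pics/t1.png",cv2.resize(a[110:310,90:380],None,fx=2.7,fy=2.7,interpolation=cv2.INTER_CUBIC))
```

```text
(no output)
```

View pics/t1.png

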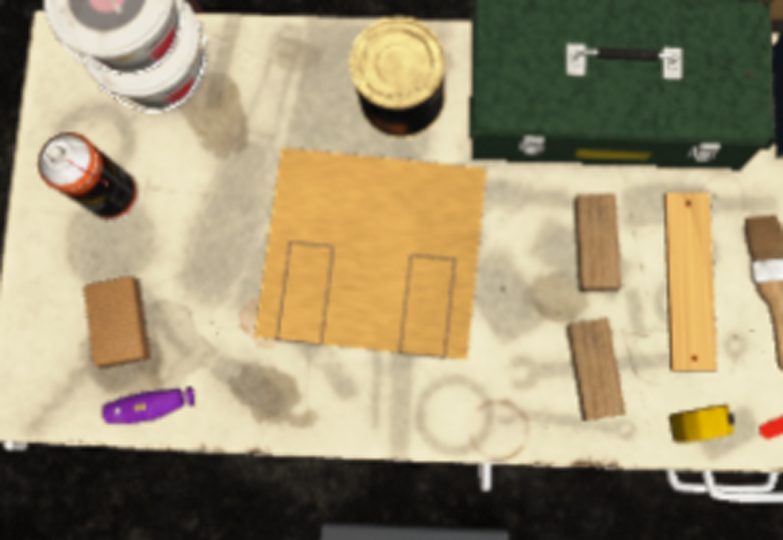

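View pics/scene0.png

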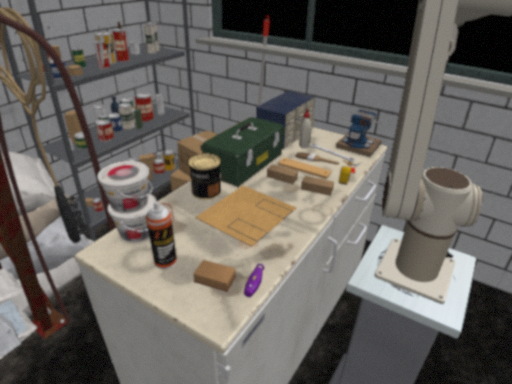

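The top view shows the sheet at crop (258–485, 150–358), with its outlines in the lower half. The blocks are at (597,242) and (597,368), the slat at (690,280), the cork block at (116,320), and the brush is cut off at the right edge. I'll fit box silhouettes to the masks.

```bash
cat >> h.py <<'E'
from scipy.optimize import minimize
def rect(w,l): return np.array([[-w,-l],[w,-l],[w,l],[-w,l]])/2
SH=dict(sheet=([rect(240,260)],4),block_a=([rect(48,115)],38),slat=([rect(56,220)],14),sanding_block=([rect(63,101)],32),
 varnish_tin=([np.c_[np.cos(np.arange(0,6.28,.2)),np.sin(np.arange(0,6.28,.2))]*55.5],129),
 paint_brush=([rect(52,56)+[0,-68],rect(50,59)+[0,-10.5],rect(20,77)+[0,57.5]],18))
def render(cam,name,p,z0):
    polys,h=SH[name]; im=np.zeros((384*4,512*4),np.uint8); r=R.from_euler("z",p[2]).as_matrix()[:2,:2]
    for q in polys:
        xy=q/1000@r.T+p[:2]; P=np.vstack([np.c_[xy,np.full(len(xy),z)] for z in(z0,z0+h/1000)])
        hull=cv2.convexHull(proj(cam,P).astype(np.float32)).reshape(-1,2)
        cv2.fillPoly(im,[((hull+.5)*4*16).astype(np.int32)],1,shift=4)
    return im>0
def fit(name,masks,p0,z0=0.,vis=None):
    up={c:cv2.resize(m.astype(np.uint8),None,fx=4,fy=4,interpolation=0)>0 for c,m in masks.items()}
    def cost(p):
        p=[p[0],p[1],p[2]/10]
        s=0
        for c,m in up.items():
            a=render(c,name,p,z0); s+=1-(a&m).sum()/max((a|m).sum(),1)
        return s/len(up)
    x0=np.array([p0[0],p0[1],p0[2]*10]); best=None
    for k in range(2):
        S=np.vstack([x0]+[x0+d for d in np.diag([.012,.012,1.])/(k+1)])
        b=minimize(cost,x0,method="Nelder-Mead",options=dict(initial_simplex=S,xatol=1e-4,fatol=1e-4,maxiter=120)); x0=b.x
    return x0[0],x0[1],x0[2]/10,b.fun
def seg(q,cam,near=None):
    rs=bot.outline_of(q,cam)
    if near is not None:
        rs=[r for r in rs if np.hypot(r["rect"][0]+r["rect"][2]/2-near[0],r["rect"][1]+r["rect"][3]/2-near[1])<near[2]]
    return rs[0]["pixels"] if rs else None
E
cat > m.py <<'E'
from h import *
bot.camera("top");bot.camera("scene")
G=[("sheet",.560,.045,0),("varnish_tin",.74,.02,0),("block_a",.425,-.23,1.7),("block_a",.577,-.225,1.6),("slat",.533,-.348,1.6),("sanding_block",.458,.34,1.8),("paint_brush",.52,-.455,1.6),("paint_brush",.52,-.455,-1.5)]
for n,*p in G:
    ms={}
    for c in("top","scene"):
        u=proj(c,[[p[0],p[1],.02]])[0]; m=seg(n,c,(*u,30))
        if m is not None: ms[c]=m
    out=[]
    for s in [{c:m} for c,m in ms.items()]+([ms] if len(ms)>1 else []):
        f=fit(n,s,p); out.append(("+".join(s),[round(f[0]*1e3,1),round(f[1]*1e3,1),round(np.degrees(f[2]),1),round(f[3],3)]))
    print(n,out)
E
python3 m.py
```

```text
sheet [('top', [np.float64(561.5), np.float64(42.2), np.float64(-4.0), np.float64(0.03)]), ('scene', [np.float64(559.7), np.float64(43.6), np.float64(-3.4), np.float64(0.032)]), ('top+scene', [np.float64(559.7), np.float64(43.4), np.float64(-2.9), np.float64(0.033)])]
varnish_tin [('top', [np.float64(761.0), np.float64(13.4), np.float64(-8.0), np.float64(0.092)]), ('scene', [np.float64(759.9), np.float64(16.0), np.float64(-0.9), np.float64(0.039)]), ('top+scene', [np.float64(759.8), np.float64(16.1), np.float64(-0.4), np.float64(0.067)])]
block_a [('top', [np.float64(424.3), np.float64(-231.7), np.float64(102.6), np.float64(0.06)]), ('scene', [np.float64(422.0), np.float64(-226.9), np.float64(98.6), np.float64(0.066)]), ('top+scene', [np.float64(423.4), np.float64(-231.1), np.float64(102.5), np.float64(0.077)])]
block_a [('top', [np.float64(580.0), np.float64(-231.7), np.float64(93.5), np.float64(0.046)]), ('scene', [np.float64(575.0), np.float64(-229.5), np.float64(95.8), np.float64(0.075)]), ('top+scene', [np.float64(579.4), np.float64(-231.7), np.float64(92.8), np.float64(0.075)])
[... 425 characters left out ...]
, np.float64(103.4), np.float64(0.075)]), ('top+scene', [np.float64(459.5), np.float64(346.6), np.float64(102.7), np.float64(0.061)])]
paint_brush [('top', [np.float64(531.9), np.float64(-451.2), np.float64(96.9), np.float64(0.16)]), ('scene', [np.float64(529.1), np.float64(-447.7), np.float64(96.2), np.float64(0.255)]), ('top+scene', [np.float64(530.0), np.float64(-451.1), np.float64(96.9), np.float64(0.218)])]
paint_brush [('top', [np.float64(598.2), np.float64(-445.5), np.float64(-89.0), np.float64(0.413)]), ('scene', [np.float64(535.7), np.float64(-444.6), np.float64(-80.9), np.float64(0.365)]), ('top+scene', [np.float64(551.1), np.float64(-446.9), np.float64(-74.7), np.float64(0.431)])]
```

```bash
cat > plan.py <<'E'
import sys
from h import *
# plan.py n x y z yaw grip [n x y z yaw grip ...]  (mm, deg; yaw = closing line, mod 180)
o=bot.get_obs(); p=np.array(o["eef_pos"])*1e3; Rm=R.from_quat(o["tool_rot"]).as_matrix()
yaw=np.degrees(np.arctan2(Rm[1,1],Rm[0,1])); tilt=np.degrees(np.arccos(-Rm[2,2]))
print("now",p.round(1),"yaw",yaw.round(2),"tilt",tilt.round(2),"t",round(o["clock"],2),"j",np.round(o["joint_pos"],2),"w",round(o["grip_width"]*1e3,1),"gf",round(o["grasp_force"],1),"F",np.round(o["ft_force"],1))
a=list(map(float,sys.argv[1:]))
for i in range(0,len(a),6):
    n=int(a[i]); t=np.array(a[i+1:i+4]); d=(a[i+4]-yaw+90)%180-90
    if "F" in sys.argv: d+=180
    rows=[]
    for k in range(n):
        s=(t-p)/(n-k); th=np.radians(yaw); y=np.array([np.cos(th),np.sin(th),0]); z=np.array([0,0,-1.]); x=np.cross(y,z)
        r=[a[i+5]]+[round(float(s@v),1) for v in(x,y,z)]+[0,0,round(-d/n,2)]
        p=p+x*r[1]+y*r[2]+z*r[3]; yaw-=r[6]; rows.append(r)
    print(str(rows).replace(" ",""))
E
python3 - <<'E'
from h import *
o=lambda c,r:(90+c/2.7,110+r/2.7)
print(onplane("top",[o(475,160),o(740,168)],0).round(3), onplane("top",[o(478,100),o(768,110)],.12).round(3))
c=bot.calibration("wrist");s=bot.get_obs();print(R.from_quat(s["tool_rot"]).inv().apply(np.array(c["position"])-s["eef_pos"]))
E
python3 plan.py 10 424 -231 160 102.5 1
```

```text
[[ 0.68  -0.083  0.   ]
 [ 0.683 -0.416  0.   ]] [[ 0.719 -0.082  0.12 ]
 [ 0.721 -0.418  0.12 ]]
[ 7.47612534e-02  6.87583961e-05 -1.33533082e-01]
now [ 156.7 -474.8  239.3] yaw -71.73 tilt 0.0 t 1.35 j [-1.25  0.24  0.01  1.34 -0.    1.57] w 85.7 gf 0.0 F [ 0.5  0.1 -1.6]
[[1.0,33.0,-14.8,7.9,0,0,np.float64(0.58)],[1.0,32.9,-15.1,7.9,0,0,np.float64(0.58)],[1.0,32.7,-15.4,7.9,0,0,np.float64(0.58)],[1.0,32.6,-15.8,7.9,0,0,np.float64(0.58)],[1.0,32.4,-16.1,8.0,0,0,np.float64(0.58)],[1.0,32.2,-16.4,7.9,0,0,np.float64(0.58)],[1.0,32.1,-16.8,8.0,0,0,np.float64(0.58)],[1.0,31.9,-17.1,7.9,0,0,np.float64(0.58)],[1.0,31.7,-17.4,8.0,0,0,np.float64(0.58)],[1.0,31.5,-17.7,7.9,0,0,np.float64(0.58)]]
```

Request:
{"op": "move_arm", "data": {
  "deltas": [
    [1,33,-14.8,7.9,0,0,0.58],
    [1,32.9,-15.1,7.9,0,0,0.58],
    [1,32.7,-15.4,7.9,0,0,0.58],
    [1,32.6,-15.8,7.9,0,0,0.58],
    [1,32.4,-16.1,8,0,0,0.58],
    [1,32.2,-16.4,7.9,0,0,0.58],
    [1,32.1,-16.8,8,0,0,0.58],
    [1,31.9,-17.1,7.9,0,0,0.58],
    [1,31.7,-17.4,8,0,0,0.58],
    [1,31.5,-17.7,7.9,0,0,0.58]
  ]
}}

```text
clock: 2.18
eef_pos: [0.4251, -0.2296, 0.1598]
tool_rot: [0.994, 0.108, 0.0, 0.0]
ft_force: [1.2, -0.6, -0.1]
grip_width: 0.0855
grasp_force: 0.0
```

```bash
sed -i 's/round(-d\/n,2)/round(float(-d\/n),2)/' plan.py
cat > w.py <<'E'
# w.py pic name x y yaw z0(mm) cams...
import sys
from h import *
pic,n=sys.argv[1:3]; x,y,yaw,z0=map(float,sys.argv[3:7]); ms={}
for c in sys.argv[7:]:
    im=bot.camera(c)
    if pic!="-": cv2.imwrite(f"pics/{pic}_{c}.png",im)
    u=proj(c,[[x/1e3,y/1e3,z0/1e3+.02]])[0]; m=seg(n,c,(*u,60 if c=="wrist" else 25))
    if m is None: print(c,"none near",u); continue
    f=fit(n,{c:m},(x/1e3,y/1e3,np.radians(yaw)),z0/1e3); print(c,n,round(f[0]*1e3,1),round(f[1]*1e3,1),round(np.degrees(f[2]),1),round(f[3],3))
E
python3 w.py hov block_a 424 -231 102 0 wrist; python3 plan.py 1 424 -231 160 102.5 1
```

```text
wrist none near [260.40011806 186.04334349]
now [ 426.6 -227.4  158.8] yaw -77.14 tilt 0.11 t 2.28 j [-0.49  0.26 -0.18  1.13  0.    2.43] w 85.4 gf 0.0 F [-0.9 -0.8  0.3]
[[1.0,-3.4,2.9,-1.2,0,0,0.36]]
```

View pics/hov_wrist.png

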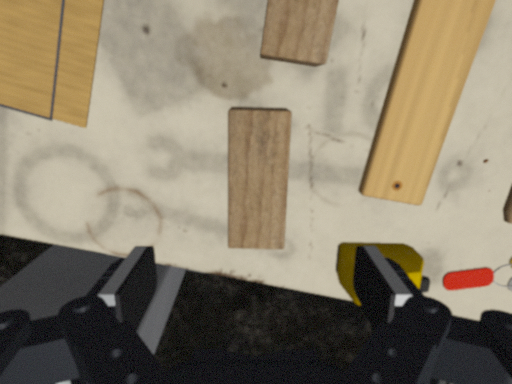

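The block sits at about x 228–290, y 107–248 in the wrist view, well aligned with the tool. The second block and the slat lie beyond it.

```bash
python3 - <<'E'
from h import *
bot.camera("wrist")
for r in bot.outline_of("block_a","wrist"): print(r["conf"],r["rect"])
for g in((424,-231,102,0),):
    print(proj("wrist",np.c_[rect(48,115)@R.from_euler("z",102.5,degrees=True).as_matrix()[:2,:2].T/1e3+[.424,-.231],np.full(4,.038)]).round(0).tolist())
    q=[(228,108),(291,109),(285,248),(228,247)]
    b=onplane("wrist",q,.038)[:,:2]*1e3; print(b.round(1).tolist(),b.mean(0).round(1),np.degrees(np.arctan2(*(b[0]+b[1]-b[2]-b[3])[::-1])))
E
python3 plan.py 1 424 -231 160 102.5 1
```

```text
0.83 [263.4, 1.7, 76.7, 70.4]
0.57 [230.7, 109.5, 60.5, 141.8]
[[288.0, 110.0], [224.0, 110.0], [227.0, 250.0], [284.0, 250.0]]
[[476.9, -198.1], [486.4, -243.7], [375.1, -267.3], [365.5, -220.5]] [ 426.  -232.4] 11.650793256122483
now [ 424.3 -230.1  159.7] yaw -77.37 tilt 0.07 t 2.38 j [-0.5   0.26 -0.19  1.13 -0.    2.42] w 85.6 gf 0.0 F [-0.   0.1  0. ]
[[1.0,-0.5,0.8,-0.3,0,0,0.13]]
```

```bash
python3 plan.py 6 425 -232 14 102 1
```

```text
now [ 424.3 -230.1  159.7] yaw -77.37 tilt 0.07 t 2.38 j [-0.5   0.26 -0.19  1.13 -0.    2.42] w 85.6 gf 0.0 F [-0.   0.1  0. ]
[[1.0,0.1,0.3,24.3,0,0,0.1],[1.0,0.0,0.3,24.3,0,0,0.1],[1.0,0.1,0.4,24.3,0,0,0.1],[1.0,0.0,0.3,24.3,0,0,0.1],[1.0,0.1,0.4,24.2,0,0,0.1],[1.0,0.0,0.3,24.3,0,0,0.1]]
```

Request:
{"op": "move_arm", "data": {
  "deltas": [
    [1,0,0.3,28,0,0,0.1],
    [1,0,0.3,28,0,0,0.1],
    [1,0.1,0.4,28,0,0,0.1],
    [1,0,0.3,26,0,0,0.1],
    [1,0.1,0.4,20,0,0,0.1],
    [1,0,0.3,10.7,0,0,0.1],
    [1,0,0,5,0,0,0],
    [1,0,0,0,0,0,0]
  ]
}}

```text
clock: 3.05
eef_pos: [0.4231, -0.2336, 0.0136]
tool_rot: [0.995, 0.102, -0.001, -0.001]
ft_force: [-0.5, -0.6, -0.3]
grip_width: 0.0851
grasp_force: 0.0
```

Request:
{"op": "move_arm", "data": {
  "deltas": [
    [0,0,0,0,0,0,0],
    [0,0,0,0,0,0,0],
    [0,0,0,0,0,0,0],
    [0,0,0,0,0,0,0],
    [0,0,0,0,0,0,0],
    [0,0,0,0,0,0,0],
    [0,0,0,0,0,0,0],
    [0,0,0,0,0,0,0]
  ]
}}

```text
clock: 3.72
eef_pos: [0.4256, -0.2335, 0.0157]
tool_rot: [0.995, 0.103, 0.001, 0.001]
ft_force: [-0.5, -0.7, 6.6]
grip_width: 0.0473
grasp_force: 63.5
```

```bash
python3 - <<'E'
from h import *
c=np.array([560.3,43]);r=R.from_euler("z",-3.5,degrees=True).as_matrix()[:2,:2]
for p in((-60,75),(-60,-75),(-60,0),(60,0)): print(p,(c+r@np.array(p)).round(1))
E
python3 plan.py 5 425 -232 120 102 0 10 505 121 120 86.5 0
```

```text
(-60, 75) [505.  121.5]
(-60, -75) [495.8 -28.2]
(-60, 0) [500.4  46.7]
(60, 0) [620.2  39.3]
now [ 425.6 -233.5   15.7] yaw -78.13 tilt 0.17 t 3.72 j [-0.5   0.43 -0.37  0.76 -0.    2.43] w 47.3 gf 63.5 F [-0.5 -0.7  6.6]
[[0.0,-0.1,-0.3,-20.9,0,0,-0.03],[0.0,-0.1,-0.3,-20.8,0,0,-0.03],[0.0,-0.0,-0.3,-20.9,0,0,-0.03],[0.0,-0.1,-0.3,-20.8,0,0,-0.03],[0.0,-0.0,-0.4,-20.9,0,0,-0.03]]
[[0.0,15.2,-32.9,0.0,0,0,1.55],[0.0,14.3,-33.3,0.0,0,0,1.55],[0.0,13.4,-33.6,0.0,0,0,1.55],[0.0,12.5,-34.0,0.0,0,0,1.55],[0.0,11.5,-34.3,0.0,0,0,1.55],[0.0,10.6,-34.6,0.0,0,0,1.55],[0.0,9.6,-34.9,0.0,0,0,1.55],[0.0,8.7,-35.1,0.0,0,0,1.55],[0.0,7.8,-35.3,0.0,0,0,1.55],[0.0,6.8,-35.6,0.0,0,0,1.55]]
```

Request:
{"op": "move_arm", "data": {
  "deltas": [
    [0,0,0,-10,0,0,0],
    [0,0,0,-20,0,0,0],
    [0,0,0,-30,0,0,0],
    [0,0,0,-25,0,0,0]
  ]
}}

```text
clock: 4.05
eef_pos: [0.4239, -0.2324, 0.1005]
tool_rot: [0.995, 0.103, -0.001, -0.0]
ft_force: [0.9, -1.1, -2.0]
grip_width: 0.0471
grasp_force: 62.5
```

Request:
{"op": "move_arm", "data": {
  "deltas": [
    [0,15.2,-32.9,0,0,0,1.55],
    [0,14.3,-33.3,0,0,0,1.55],
    [0,13.4,-33.6,0,0,0,1.55],
    [0,12.5,-34,0,0,0,1.55],
    [0,11.5,-34.3,0,0,0,1.55],
    [0,10.6,-34.6,0,0,0,1.55],
    [0,9.6,-34.9,0,0,0,1.55],
    [0,8.7,-35.1,0,0,0,1.55],
    [0,7.8,-35.3,0,0,0,1.55],
    [0,6.8,-35.6,0,0,0,1.55]
  ]
}}

```text
clock: 4.88
eef_pos: [0.5045, 0.0424, 0.1019]
tool_rot: [0.999, 0.024, -0.002, -0.032]
ft_force: [0.6, -1.0, -1.8]
grip_width: 0.0475
grasp_force: 62.6
```

Request:
{"op": "move_arm", "data": {
  "deltas": [
    [0,0,0,0,0,0,0],
    [0,0,0,0,0,0,0],
    [0,0,0,0,0,0,0]
  ]
}}

```text
clock: 5.13
eef_pos: [0.5037, 0.0405, 0.1015]
tool_rot: [0.999, 0.022, -0.003, -0.031]
ft_force: [0.7, -0.3, -2.4]
grip_width: 0.0472
grasp_force: 62.6
```

```bash
python3 plan.py 1 505 121.5 100 86.5 0
python3 - <<'E'
from h import *
cv2.imwrite("pics/held.png",bot.camera("wrist"))
E
```

```text
now [503.7  40.5 101.5] yaw -87.45 tilt 3.59 t 5.13 j [ 0.04  0.36 -0.21  1.    0.06  3.14] w 47.2 gf 62.6 F [ 0.7 -0.3 -2.4]
[[0.0,4.9,-80.8,1.5,0,0,6.05]]
```

View pics/held.png

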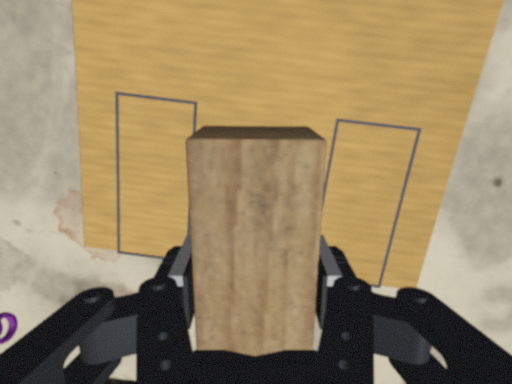

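The last joint ran into its range, so I'll use the half-turned tool orientation and re-level. In the picture the held block (188–326, 126–355) stands between the two outlines.

```bash
python3 plan.py 26 505 121.5 100 86.5 0 F | tail -1
```

```text
now [503.6  40.6 101.5] yaw -87.45 tilt 3.6 t 5.18 j [ 0.04  0.36 -0.21  1.    0.06  3.14] w 47.1 gf 62.6 F [-0.4  0.  -2.2]Traceback (most recent call last):
  File "plan.py", line 7, in <module>
    a=list(map(float,sys.argv[1:]))
ValueError: could not convert string to float: 'F'
```

```bash
sed -i 's/sys.argv\[1:\]))/[s for s in sys.argv[1:] if s!="F"]))/' plan.py; sed -i 's/^print("now"/print("lvl(deg,tool xyz)",np.degrees(R.from_matrix(Rm.T@np.c_[np.cross([np.cos(np.radians(yaw)),np.sin(np.radians(yaw)),0],[0,0,-1]),[np.cos(np.radians(yaw)),np.sin(np.radians(yaw)),0],[0,0,-1]]).as_rotvec()).round(2))\n&/' plan.py; python3 plan.py 26 505 121.5 100 86.5 0 F
```

```text
lvl(deg,tool xyz) [-3.59  0.23  0.01]
now [503.6  40.6 101.5] yaw -87.45 tilt 3.6 t 5.18 j [ 0.04  0.36 -0.21  1.    0.06  3.14] w 47.1 gf 62.6 F [-0.4  0.  -2.2]
[[0.0,0.2,-3.1,0.1,0,0,-6.69],[0.0,0.6,-3.1,0.1,0,0,-6.69],[0.0,0.9,-3.0,0.1,0,0,-6.69],[0.0,1.2,-2.9,0.1,0,0,-6.69],[0.0,1.6,-2.7,0.1,0,0,-6.69],[0.0,1.9,-2.5,0.0,0,0,-6.69],[0.0,2.1,-2.2,0.1,0,0,-6.69],[0.0,2.4,-2.0,0.0,0,0,-6.69],[0.0,2.6,-1.7,0.1,0,0,-6.69],[0.0,2.8,-1.4,0.0,0,0,-6.69],[0.0,2.9,-1.0,0.1,0,0,-6.69],[0.0,3.0,-0.7,0.0,0,0,-6.69],[0.0,3.1,-0.3,0.1,0,0,-6.69],[0.0,3.1,0.0,0.0,0,0,-6.69],[0.0,3.1,0.4,0.1,0,0,-6.69],[0.0,3.0,0.7,0.0,0,0,-6.69],[0.0,2.9,1.1,0.1,0,0,-6.69],[0.0,2.8,1.4,0.0,0,0,-6.69],[0.0,2.6,1.7,0.1,0,0,-6.69],[0.0,2.4,2.0,0.0,0,0,-6.69],[0.0,2.1,2.3,0.1,0,0,-6.69],[0.0,1.8,2.5,0.0,0,0,-6.69],[0.0,1.5,2.7,0.1,0,0,-6.69],[0.0,1.2,2.9,0.0,0,0,-6.69],[0.0,0.8,3.0,0.1,0,0,-6.69],[0.0,0.4,3.1,0.0,0,0,-6.69]]
```

Turning first, then levelling and translating.

Request:
{"op": "move_arm", "data": {
  "deltas": [
    [0,0,0,0,0,0,-7],
    [0,0,0,0,0,0,-7],
    [0,0,0,0,0,0,-7],
    [0,0,0,0,0,0,-7],
    [0,0,0,0,0,0,-7],
    [0,0,0,0,0,0,-7],
    [0,0,0,0,0,0,-7],
    [0,0,0,0,0,0,-7],
    [0,0,0,0,0,0,-7],
    [0,0,0,0,0,0,-7]
  ]
}}

```text
clock: 6.02
eef_pos: [0.5036, 0.0408, 0.1017]
tool_rot: [0.804, 0.594, 0.016, -0.027]
ft_force: [-0.3, -0.6, -1.9]
grip_width: 0.0469
grasp_force: 62.9
```

Request:
{"op": "move_arm", "data": {
  "deltas": [
    [0,0,0,0,0,0,-7],
    [0,0,0,0,0,0,-7],
    [0,0,0,0,0,0,-7],
    [0,0,0,0,0,0,-7],
    [0,0,0,0,0,0,-7],
    [0,0,0,0,0,0,-7],
    [0,0,0,0,0,0,-7],
    [0,0,0,0,0,0,-7],
    [0,0,0,0,0,0,-7],
    [0,0,0,0,0,0,-7]
  ]
}}

```text
clock: 6.85
eef_pos: [0.5036, 0.0408, 0.1017]
tool_rot: [0.318, 0.948, 0.029, -0.013]
ft_force: [0.0, 0.4, -2.1]
grip_width: 0.0471
grasp_force: 62.9
```

Request:
{"op": "move_arm", "data": {
  "deltas": [
    [0,0,0,0,0,0,-7],
    [0,0,0,0,0,0,-7],
    [0,0,0,0,0,0,-7],
    [0,0,0,0,0,0,-7],
    [0,0,0,0,0,0,-6],
    [0,0,0,0,0,0,0]
  ]
}}

```text
clock: 7.35
eef_pos: [0.5036, 0.0408, 0.1017]
tool_rot: [0.029, 0.999, 0.031, -0.004]
ft_force: [-0.3, 0.5, -2.3]
grip_width: 0.047
grasp_force: 62.9
```

```bash
python3 plan.py 4 505 121.5 100 86.5 0
```

```text
lvl(deg,tool xyz) [ 3.56 -0.57  0.02]
now [503.6  40.8 101.7] yaw 86.65 tilt 3.6 t 7.35 j [ 0.04  0.36 -0.21  1.    0.06  0.1 ] w 47.0 gf 62.9 F [-0.3  0.5 -2.3]
[[0.0,0.8,20.2,0.4,0,0,0.04],[0.0,0.9,20.1,0.4,0,0,0.04],[0.0,0.9,20.2,0.4,0,0,0.04],[0.0,0.8,20.1,0.5,0,0,0.04]]
```

Request:
{"op": "move_arm", "data": {
  "deltas": [
    [0,0,0,0,3.56,-0.57,0],
    [0,0.8,20.2,0,0,0,0],
    [0,0.9,20.1,0,0,0,0],
    [0,0.9,20.2,0,0,0,0],
    [0,0.8,20.1,0,0,0,0],
    [0,0,0,0,0,0,0],
    [0,0,0,0,0,0,0]
  ]
}}

```text
clock: 7.93
eef_pos: [0.5052, 0.1226, 0.1017]
tool_rot: [0.03, 1.0, -0.0, 0.0]
ft_force: [-0.0, -0.6, -2.1]
grip_width: 0.0471
grasp_force: 62.8
```

```bash
python3 plan.py 2 505 121.5 100 86.5 0;  python3 - <<'E'
from h import *
cv2.imwrite("pics/held2.png",bot.camera("wrist"))
E
```

```text
lvl(deg,tool xyz) [-0.01  0.01  0.  ]
now [505.2 122.6 101.7] yaw 86.62 tilt 0.02 t 7.93 j [ 0.24  0.38 -0.18  1.01 -0.    0.3 ] w 47.1 gf 62.8 F [-0.  -0.6 -2.1]
[[0.0,0.0,-0.6,0.8,0,0,0.06],[0.0,0.1,-0.6,0.9,0,0,0.06]]
```

View pics/held2.png

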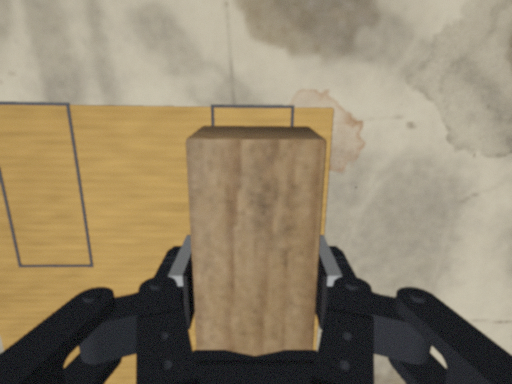

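The outline behind the held block shows its robot-side edge at row 106, columns 213–293. The other outline's corners are at (69,103), (19,266) and (91,266).

Run:
```python
from h import *
from scipy.optimize import least_squares
px=[(213,106),(293,106),(69,103.5),(19.5,266),(91.5,265.5)]
S=np.array([[-120.5,48],[-120.5,102],[-120.5,-48],[.5,-102],[.5,-48]])
W=onplane("wrist",px,.004)[:,:2]*1e3
f=lambda p:((S@R.from_euler("z",p[2]).as_matrix()[:2,:2].T+p[:2])-W).ravel()
r=least_squares(f,[560,43,-.06]); p=r.x; print(p[:2].round(1),np.degrees(p[2]).round(2),r.fun.reshape(-1,2).round(1).tolist())
rm=R.from_euler("z",p[2]).as_matrix()[:2,:2]
for q in((-60,75),(-60,-75),(-60,0),(60,0)): print(q,(p[:2]+rm@q).round(1))
s=bot.get_obs(); e=onplane("wrist",[(206,126),(258,126),(310,127)],s["eef_pos"][2]-.0145)
print((R.from_quat(s["tool_rot"]).inv().apply(e-s["eef_pos"])*1e3).round(1))
e=onplane("wrist",[(187,139),(325,140)],s["eef_pos"][2]+.0235)
print((R.from_quat(s["tool_rot"]).inv().apply(e-s["eef_pos"])*1e3).round(1))
```

```text
[560.6  41.8] -3.95 [[-0.2, 0.0], [0.4, 0.5], [-0.1, -0.9], [-0.3, 0.2], [0.2, 0.1]]
(-60, 75) [505.9 120.8]
(-60, -75) [495.6 -28.8]
(-60, 0) [500.8  46. ]
(60, 0) [620.5  37.7]
[[ 56.1 -20.9  14.5]
 [ 56.2   1.7  14.5]
 [ 55.7  24.4  14.5]]
[[ 56.4 -21.9 -23.5]
 [ 56.1  23.3 -23.5]]
```

```bash
python3 plan.py 6 504.5 120.5 19.5 86.05 0
```

```text
lvl(deg,tool xyz) [-0.02 -0.   -0.  ]
now [505.1 122.  101.6] yaw 86.58 tilt 0.02 t 7.98 j [ 0.24  0.38 -0.18  1.01 -0.    0.3 ] w 46.8 gf 62.8 F [-0.1 -0.9 -2.3]
[[0.0,0.1,-0.2,13.7,0,0,0.09],[0.0,0.1,-0.3,13.7,0,0,0.09],[0.0,0.1,-0.2,13.7,0,0,0.09],[0.0,0.1,-0.3,13.7,0,0,0.09],[0.0,0.1,-0.2,13.7,0,0,0.09],[0.0,0.0,-0.3,13.6,0,0,0.09]]
```

Request:
{"op": "move_arm", "data": {
  "deltas": [
    [0,0.1,-0.3,16,0,0,0.1],
    [0,0.1,-0.3,20,0,0,0.1],
    [0,0.1,-0.3,20,0,0,0.1],
    [0,0.1,-0.3,14,0,0,0.1],
    [0,0.1,-0.3,8,0,0,0.1],
    [0,0,0,4,0,0,0],
    [0,0,0,0,0,0,0],
    [0,0,0,0,0,0,0]
  ]
}}

```text
clock: 8.65
eef_pos: [0.5055, 0.1204, 0.0204]
tool_rot: [0.034, 0.999, 0.0, 0.001]
ft_force: [-0.9, -0.3, -0.9]
grip_width: 0.0477
grasp_force: 62.8
```

```bash
python3 plan.py 1 504.5 120.5 19.5 86.05 0
```

```text
lvl(deg,tool xyz) [ 0.03  0.1  -0.  ]
now [505.5 120.4  20.4] yaw 86.08 tilt 0.1 t 8.65 j [ 0.23  0.48 -0.27  0.82 -0.    0.3 ] w 47.7 gf 62.8 F [-0.9 -0.3 -0.9]
[[0.0,1.0,0.1,0.9,0,0,0.03]]
```

Request:
{"op": "move_arm", "data": {
  "deltas": [
    [0,1,0,1,0,0,0],
    [0,0,0,0,0,0,0],
    [1,0,0,0,0,0,0],
    [1,0,0,0,0,0,0],
    [1,0,0,0,0,0,0],
    [1,0,0,-10,0,0,0],
    [1,0,0,-30,0,0,0],
    [1,0,0,-35,0,0,0],
    [1,0,0,-35,0,0,0],
    [1,0,0,-30,0,0,0]
  ]
}}

```text
clock: 9.48
eef_pos: [0.504, 0.1212, 0.1617]
tool_rot: [0.033, 0.999, 0.0, 0.001]
ft_force: [1.8, -0.3, -0.7]
grip_width: 0.0854
grasp_force: 0.0
```

```bash
python3 plan.py 10 579 -231 160 93 1
```

```text
lvl(deg,tool xyz) [ 0.05  0.11 -0.  ]
now [504.  121.2 161.7] yaw 86.18 tilt 0.12 t 9.48 j [ 0.24  0.32 -0.09  1.15  0.    0.3 ] w 85.4 gf 0.0 F [ 1.8 -0.3 -0.7]
[[1.0,-9.8,-34.6,0.2,0,0,-0.68],[1.0,-9.4,-34.8,0.2,0,0,-0.68],[1.0,-9.0,-34.9,0.2,0,0,-0.68],[1.0,-8.6,-35.0,0.2,0,0,-0.68],[1.0,-8.2,-35.1,0.1,0,0,-0.68],[1.0,-7.8,-35.1,0.2,0,0,-0.68],[1.0,-7.3,-35.2,0.1,0,0,-0.68],[1.0,-6.9,-35.3,0.2,0,0,-0.68],[1.0,-6.5,-35.4,0.1,0,0,-0.68],[1.0,-6.1,-35.6,0.2,0,0,-0.68]]
```

Request:
{"op": "move_arm", "data": {
  "deltas": [
    [1,-9.8,-34.6,0.2,0,0,-0.68],
    [1,-9.4,-34.8,0.2,0,0,-0.68],
    [1,-9,-34.9,0.2,0,0,-0.68],
    [1,-8.6,-35,0.2,0,0,-0.68],
    [1,-8.2,-35.1,0.1,0,0,-0.68],
    [1,-7.8,-35.1,0.2,0,0,-0.68],
    [1,-7.3,-35.2,0.1,0,0,-0.68],
    [1,-6.9,-35.3,0.2,0,0,-0.68],
    [1,-6.5,-35.4,0.1,0,0,-0.68],
    [1,-6.1,-35.6,0.2,0,0,-0.68]
  ]
}}

```text
clock: 10.32
eef_pos: [0.5788, -0.2329, 0.1578]
tool_rot: [-0.026, 1.0, 0.0, 0.0]
ft_force: [1.7, 0.1, 0.6]
grip_width: 0.0854
grasp_force: 0.0
```

Request:
{"op": "move_arm", "data": {
  "deltas": [
    [1,0,0,0,0,0,0],
    [1,0,0,0,0,0,0],
    [1,0,0,0,0,0,0]
  ]
}}

```text
clock: 10.57
eef_pos: [0.5784, -0.2309, 0.1571]
tool_rot: [-0.026, 1.0, 0.001, -0.0]
ft_force: [-0.9, 0.1, -0.4]
grip_width: 0.0852
grasp_force: 0.0
```

```bash
python3 w.py b block_a 579 -231 93 0 wrist top;  python3 w.py - block_a 505.9 120.8 86 4 top;python3 plan.py 6 579 -231 14 93 1
```

```text
wrist block_a 578.3 -231.4 94.3 0.028
top none near [310.30547617 199.12464256]
top block_a 509.4 119.9 85.1 0.067
lvl(deg,tool xyz) [ 0.01  0.04 -0.  ]
now [ 578.9 -230.   157.4] yaw 93.08 tilt 0.04 t 10.87 j [-0.38  0.53  0.21  1.26  0.   -0.43] w 85.1 gf 0.0 F [-0.2  0.2  0.2]
[[1.0,-0.0,-0.2,23.9,0,0,0.01],[1.0,-0.0,-0.2,23.9,0,0,0.01],[1.0,-0.0,-0.2,23.9,0,0,0.01],[1.0,-0.0,-0.1,23.9,0,0,0.01],[1.0,-0.0,-0.2,23.9,0,0,0.01],[1.0,-0.0,-0.1,23.9,0,0,0.01]]
```

View pics/b_wrist.png

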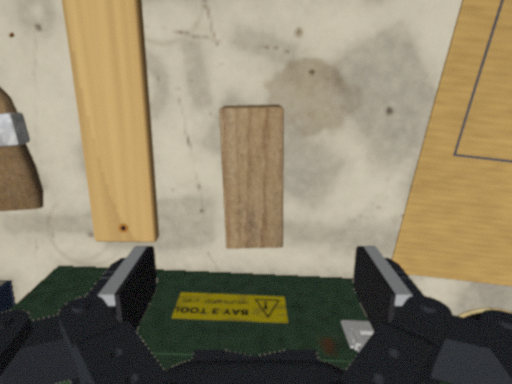

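The block sits squarely in view (221–283, 105–248) and the fit agrees with the top camera, so I'll descend and grip.

Request:
{"op": "move_arm", "data": {
  "deltas": [
    [1,0.3,-0.4,24,0,0,-0.2],
    [1,0.3,-0.4,28,0,0,-0.2],
    [1,0,-0.4,28,0,0,-0.2],
    [1,0,-0.2,28,0,0,-0.2],
    [1,0,0,20,0,0,-0.2],
    [1,0,0,10,0,0,-0.2],
    [1,0,0,5,0,0,0],
    [1,0,0,0,0,0,0]
  ]
}}

```text
clock: 11.53
eef_pos: [0.578, -0.2321, 0.0134]
tool_rot: [-0.037, 0.999, 0.0, -0.0]
ft_force: [0.2, 0.1, 0.3]
grip_width: 0.0854
grasp_force: 0.0
```

Request:
{"op": "move_arm", "data": {
  "deltas": [
    [0,0,0,0,0,0,0],
    [0,0,0,0,0,0,0],
    [0,0,0,0,0,0,0],
    [0,0,0,0,0,0,0],
    [0,0,0,0,0,0,0],
    [0,0,0,0,0,0,0],
    [0,0,0,0,0,0,0]
  ]
}}

```text
clock: 12.12
eef_pos: [0.5797, -0.2332, 0.0159]
tool_rot: [-0.036, 0.999, -0.001, 0.002]
ft_force: [-0.3, -0.2, 7.1]
grip_width: 0.0471
grasp_force: 64.1
```

Request:
{"op": "move_arm", "data": {
  "deltas": [
    [0,0,0,-10,0,0,0],
    [0,0,0,-20,0,0,0],
    [0,0,0,-30,0,0,0],
    [0,0,0,-25,0,0,0]
  ]
}}

```text
clock: 12.45
eef_pos: [0.5774, -0.2323, 0.0998]
tool_rot: [-0.036, 0.999, 0.001, -0.001]
ft_force: [0.8, -0.3, -0.9]
grip_width: 0.0473
grasp_force: 63.2
```

```bash
python3 plan.py 8 495 -29 100 86.05 0
```

```text
lvl(deg,tool xyz) [ 0.06 -0.08  0.  ]
now [ 577.4 -232.3   99.8] yaw 94.17 tilt 0.11 t 12.45 j [-0.38  0.57  0.13  1.13  0.   -0.46] w 47.3 gf 63.2 F [ 0.8 -0.3 -0.9]
[[0.0,8.4,26.1,-0.0,0,0,1.02],[0.0,8.9,25.9,-0.0,0,0,1.02],[0.0,9.4,25.8,-0.0,0,0,1.02],[0.0,9.8,25.6,-0.0,0,0,1.02],[0.0,10.3,25.4,-0.0,0,0,1.02],[0.0,10.7,25.3,-0.1,0,0,1.02],[0.0,11.1,25.1,-0.0,0,0,1.02],[0.0,11.6,24.8,-0.1,0,0,1.02]]
```

Request:
{"op": "move_arm", "data": {
  "deltas": [
    [0,8.4,26.1,0,0,0,1.02],
    [0,8.9,25.9,0,0,0,1.02],
    [0,9.4,25.8,0,0,0,1.02],
    [0,9.8,25.6,0,0,0,1.02],
    [0,10.3,25.4,0,0,0,1.02],
    [0,10.7,25.3,0,0,0,1.02],
    [0,11.1,25.1,0,0,0,1.02],
    [0,11.6,24.8,0,0,0,1.02],
    [0,0,0,0,0,0,0],
    [0,0,0,0,0,0,0]
  ]
}}

```text
clock: 13.28
eef_pos: [0.4951, -0.0283, 0.0993]
tool_rot: [0.033, 0.999, -0.0, -0.0]
ft_force: [0.8, -0.1, -0.9]
grip_width: 0.0471
grasp_force: 63.3
```

```bash
python3 plan.py
python3 - <<'E'
from h import *
print(bot.tip_reach)
cv2.imwrite("pics/held3.png",bot.camera("wrist"))
E
python3 plan.py 6 495.6 -28.8 19.5 86.05 0
```

```text
lvl(deg,tool xyz) [-0.   -0.01 -0.  ]
now [495.1 -28.3  99.3] yaw 86.17 tilt 0.01 t 13.28 j [-0.06  0.34 -0.24  0.99 -0.    0.01] w 47.1 gf 63.3 F [ 0.8 -0.1 -0.9]
0.008
lvl(deg,tool xyz) [-0.01  0.05  0.  ]
now [495.8 -29.1  99.4] yaw 86.09 tilt 0.05 t 13.33 j [-0.06  0.34 -0.24  0.99 -0.    0.01] w 47.2 gf 63.3 F [ 0.9  0.7 -1.3]
[[0.0,0.0,0.1,13.3,0,0,0.01],[0.0,0.1,0.0,13.3,0,0,0.01],[0.0,0.0,0.1,13.3,0,0,0.01],[0.0,0.1,0.0,13.3,0,0,0.01],[0.0,0.0,0.1,13.3,0,0,0.01],[0.0,0.1,0.0,13.4,0,0,0.01]]
```

View pics/held3.png

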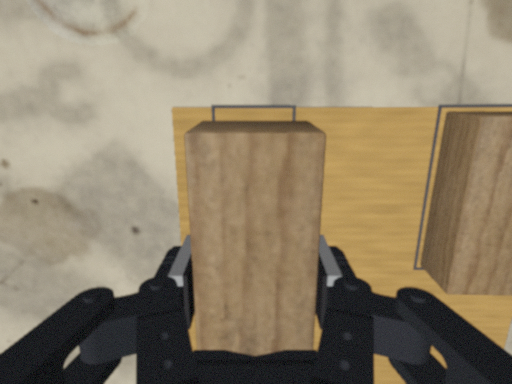

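Run:
```python
from h import *
w=onplane("wrist",[(213,106),(295,106),(440,106),(416,268),(447,112),(423,267)],.004)[:,:2]*1e3; 
r=R.from_euler("z",-3.95,degrees=True).as_matrix()[:2,:2]
print(((w-[560.6,41.8])@r).round(1).tolist())
s=bot.get_obs(); e=onplane("wrist",[(203,122),(255,122),(307,122)],s["eef_pos"][2]-.0145)
print((R.from_quat(s["tool_rot"]).inv().apply(e-s["eef_pos"])*1e3).round(1))
```

```text
[[-119.4, -102.5], [-119.5, -48.3], [-119.2, 46.8], [1.0, 48.2], [-115.3, 52.0], [0.1, 53.3]]
[[ 57.9 -22.2  14.5]
 [ 57.9   0.4  14.5]
 [ 57.9  23.   14.4]]
```

Request:
{"op": "move_arm", "data": {
  "deltas": [
    [0,0,0,16,0,0,0],
    [0,0,0,20,0,0,0],
    [0,0,0,20,0,0,0],
    [0,0,0,14,0,0,0],
    [0,0,0,6.5,0,0,0],
    [0,0,0,3,0,0,0],
    [0,0,0,0,0,0,0],
    [0,0,0,0,0,0,0]
  ]
}}

```text
clock: 14.0
eef_pos: [0.4969, -0.0302, 0.0202]
tool_rot: [0.035, 0.999, 0.0, 0.001]
ft_force: [-0.2, -0.9, -1.7]
grip_width: 0.0472
grasp_force: 63.4
```

```bash
python3 plan.py 1 496 -29.2 19 86.05 0
```

```text
lvl(deg,tool xyz) [ 0.    0.12 -0.  ]
now [496.9 -30.2  20.2] yaw 85.94 tilt 0.12 t 14.0 j [-0.06  0.45 -0.33  0.79  0.    0.01] w 47.2 gf 63.4 F [-0.2 -0.9 -1.7]
[[0.0,1.0,0.9,1.2,0,0,-0.11]]
```

Request:
{"op": "move_arm", "data": {
  "deltas": [
    [0,0.5,0.5,1.2,0,0,0],
    [0,0,0,0,0,0,0],
    [1,0,0,0,0,0,0],
    [1,0,0,0,0,0,0],
    [1,0,0,0,0,0,0],
    [1,0,0,-10,0,0,0],
    [1,0,0,-30,0,0,0],
    [1,0,0,-35,0,0,0],
    [1,0,20,-35,0,0,0],
    [1,0,20,-35,0,0,0]
  ]
}}

```text
clock: 14.83
eef_pos: [0.4978, 0.0109, 0.1654]
tool_rot: [0.036, 0.999, 0.0, 0.0]
ft_force: [1.0, -0.6, -0.5]
grip_width: 0.0854
grasp_force: 0.0
```

Request:
{"op": "move_arm", "data": {
  "deltas": [
    [1,0,20,-20,0,0,0],
    [1,0,15,-10,0,0,0],
    [1,0,0,0,0,0,0],
    [1,0,0,0,0,0,0],
    [1,0,0,0,0,0,0]
  ]
}}

```text
clock: 15.25
eef_pos: [0.4998, 0.0456, 0.1927]
tool_rot: [0.035, 0.999, -0.0, -0.0]
ft_force: [-0.9, -0.7, -1.0]
grip_width: 0.0853
grasp_force: 0.0
```

```bash
python3 w.py two block_a 506 121 86 4 wrist; python3 w.py - block_a 496 -29 86 4 wrist; python3 plan.py 10 540 -349 160 92 1
```

```text
wrist block_a 505.1 119.9 85.5 0.032
wrist block_a 495.4 -28.7 85.6 0.025
lvl(deg,tool xyz) [-0.01 -0.11 -0.  ]
now [499.8  45.2 192.2] yaw 85.95 tilt 0.11 t 15.45 j [ 0.09  0.27 -0.08  1.22  0.    0.16] w 85.0 gf 0.0 F [-0.5 -0.7  0.1]
[[1.0,-6.8,-39.0,3.2,0,0,-0.61],[1.0,-6.4,-39.1,3.2,0,0,-0.61],[1.0,-6.0,-39.2,3.2,0,0,-0.61],[1.0,-5.5,-39.2,3.2,0,0,-0.61],[1.0,-5.1,-39.3,3.2,0,0,-0.61],[1.0,-4.7,-39.3,3.2,0,0,-0.61],[1.0,-4.3,-39.4,3.3,0,0,-0.61],[1.0,-3.9,-39.5,3.2,0,0,-0.61],[1.0,-3.4,-39.5,3.3,0,0,-0.61],[1.0,-3.0,-39.5,3.2,0,0,-0.61]]
```

View pics/two_wrist.png

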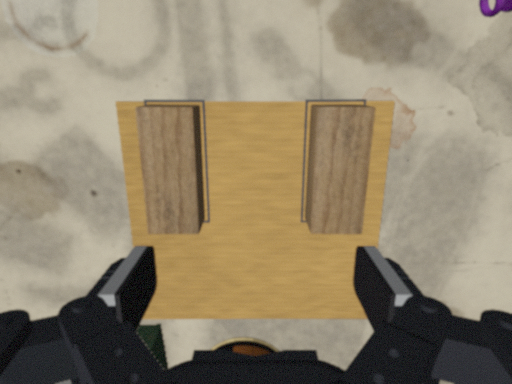

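Both blocks sit inside their outlines, at (139–205, 100–234) and (305–375, 100–234) in the image. The wrist fits agree to within 1 mm. Next is the slat.

Request:
{"op": "move_arm", "data": {
  "deltas": [
    [1,-6.6,-36,3.2,0,0,-0.61],
    [1,-6.2,-39,3.2,0,0,-0.61],
    [1,-5.8,-39,3.2,0,0,-0.61],
    [1,-5.3,-39,3.2,0,0,-0.61],
    [1,-4.9,-39,3.2,0,0,-0.61],
    [1,-4.5,-39,3.2,0,0,-0.61],
    [1,-4.1,-39,3.2,0,0,-0.61],
    [1,-3.7,-39,3.2,0,0,-0.61],
    [1,-3.2,-39,3.2,0,0,-0.61],
    [1,-2.8,-39,3.2,0,0,-0.61]
  ]
}}

```text
clock: 16.28
eef_pos: [0.5384, -0.3446, 0.1601]
tool_rot: [-0.018, 1.0, 0.001, -0.0]
ft_force: [1.0, 0.1, 0.3]
grip_width: 0.0853
grasp_force: 0.0
```

Request:
{"op": "move_arm", "data": {
  "deltas": [
    [1,0,-6,0,0,0,0],
    [1,0,0,0,0,0,0],
    [1,0,0,0,0,0,0],
    [1,0,0,0,0,0,0]
  ]
}}

```text
clock: 16.62
eef_pos: [0.5393, -0.3469, 0.1609]
tool_rot: [-0.019, 1.0, 0.001, -0.0]
ft_force: [0.5, -0.5, 1.2]
grip_width: 0.0853
grasp_force: 0.0
```

```bash
python3 w.py s slat 536 -349 92 0 wrist; python3 plan.py 7 536 -349 12 92 1
```

```text
wrist slat 539.3 -348.3 92.0 0.024
lvl(deg,tool xyz) [ 0.04  0.02 -0.  ]
now [ 539.8 -346.5  161.5] yaw 92.22 tilt 0.04 t 16.72 j [-0.57  0.56  0.28  1.29  0.   -0.61] w 85.2 gf 0.0 F [ 0.6 -0.1 -0.2]
[[1.0,0.6,-0.3,21.4,0,0,0.03],[1.0,0.5,-0.3,21.4,0,0,0.03],[1.0,0.6,-0.3,21.3,0,0,0.03],[1.0,0.5,-0.4,21.4,0,0,0.03],[1.0,0.6,-0.3,21.3,0,0,0.03],[1.0,0.5,-0.4,21.4,0,0,0.03],[1.0,0.6,-0.3,21.3,0,0,0.03]]
```

View pics/s_wrist.png

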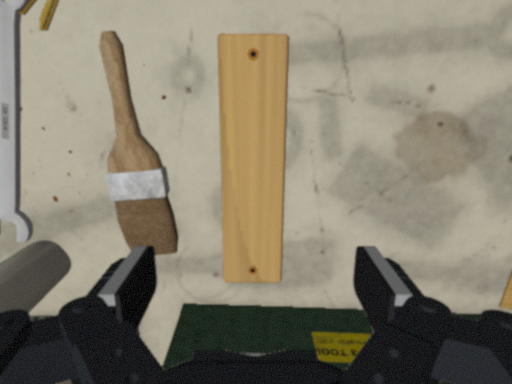

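The slat lies in full view (219–288, 34–282), the brush is left of it with bristles toward +x, and a grey cylinder stands at (35,275).

Request:
{"op": "move_arm", "data": {
  "deltas": [
    [1,0.2,-0.4,24,0,0,0],
    [1,0.2,-0.4,28,0,0,0],
    [1,0,-0.4,28,0,0,0],
    [1,0,-0.3,28,0,0,0],
    [1,0,-0.3,20,0,0,0],
    [1,0,0,12,0,0,0],
    [1,0,0,6,0,0,0],
    [1,0,0,2.5,0,0,0],
    [1,0,0,0,0,0,0]
  ]
}}

```text
clock: 17.47
eef_pos: [0.5401, -0.3497, 0.0135]
tool_rot: [-0.019, 1.0, -0.0, 0.001]
ft_force: [-0.8, 0.0, 0.2]
grip_width: 0.0852
grasp_force: 0.0
```

Request:
{"op": "move_arm", "data": {
  "deltas": [
    [0,0,0,0,0,0,0],
    [0,0,0,0,0,0,0],
    [0,0,0,0,0,0,0],
    [0,0,0,0,0,0,0],
    [0,0,0,0,0,0,0],
    [0,0,0,0,0,0,0],
    [0,0,0,0,0,0,0]
  ]
}}

```text
clock: 18.05
eef_pos: [0.5406, -0.3506, 0.0151]
tool_rot: [-0.018, 1.0, -0.001, 0.002]
ft_force: [-0.8, 0.8, 5.1]
grip_width: 0.0532
grasp_force: 62.2
```

```bash
python3 plan.py
```

```text
lvl(deg,tool xyz) [-0.09  0.22  0.  ]
now [ 540.6 -350.6   15.1] yaw 92.11 tilt 0.24 t 18.05 j [-0.58  0.69  0.1   0.98  0.   -0.61] w 53.2 gf 62.2 F [-0.8  0.8  5.1]
```

Request:
{"op": "move_arm", "data": {
  "deltas": [
    [0,0,0,-8,0,0,0],
    [0,0,0,-18,0,0,0],
    [0,0,0,-28,0,0,0],
    [0,0,0,-28,0,0,0],
    [0,0,0,-23,0,0,0],
    [0,0,0,0,0,0,0]
  ]
}}

```text
clock: 18.55
eef_pos: [0.5423, -0.352, 0.1245]
tool_rot: [-0.018, 1.0, -0.003, 0.005]
ft_force: [0.9, -0.8, -0.6]
grip_width: 0.0531
grasp_force: 63.3
```

```bash
python3 plan.py 16 500.8 46 120 176.05 0
```

```text
lvl(deg,tool xyz) [-0.35  0.54  0.  ]
now [ 542.3 -352.   124.5] yaw 92.1 tilt 0.64 t 18.55 j [-0.58  0.59  0.23  1.2   0.   -0.61] w 53.1 gf 63.3 F [ 0.9 -0.8 -0.6]
[[0.0,1.7,25.0,0.3,0,0,-5.25],[0.0,-0.6,25.0,0.3,0,0,-5.25],[0.0,-2.9,24.8,0.3,0,0,-5.25],[0.0,-5.2,24.5,0.3,0,0,-5.25],[0.0,-7.4,23.9,0.3,0,0,-5.25],[0.0,-9.5,23.1,0.3,0,0,-5.25],[0.0,-11.6,22.2,0.3,0,0,-5.25],[0.0,-13.6,21.0,0.3,0,0,-5.25],[0.0,-15.4,19.7,0.3,0,0,-5.25],[0.0,-17.2,18.2,0.3,0,0,-5.25],[0.0,-18.8,16.5,0.3,0,0,-5.25],[0.0,-20.2,14.7,0.2,0,0,-5.25],[0.0,-21.5,12.8,0.3,0,0,-5.25],[0.0,-22.5,10.8,0.2,0,0,-5.25],[0.0,-23.4,8.7,0.3,0,0,-5.25],[0.0,-24.2,6.5,0.2,0,0,-5.25]]
```

Request:
{"op": "move_arm", "data": {
  "deltas": [
    [0,1.7,25,0.3,0,0,-5.25],
    [0,-0.6,25,0.3,0,0,-5.25],
    [0,-2.9,24.8,0.3,0,0,-5.25],
    [0,-5.2,24.5,0.3,0,0,-5.25],
    [0,-7.4,23.9,0.3,0,0,-5.25],
    [0,-9.5,23.1,0.3,0,0,-5.25],
    [0,-11.6,22.2,0.3,0,0,-5.25],
    [0,-13.6,21,0.3,0,0,-5.25],
    [0,-15.4,19.7,0.3,0,0,-5.25],
    [0,-17.2,18.2,0.3,0,0,-5.25]
  ]
}}

```text
clock: 19.38
eef_pos: [0.5123, -0.0999, 0.1141]
tool_rot: [-0.461, 0.888, 0.0, -0.0]
ft_force: [0.9, 0.3, -2.1]
grip_width: 0.0531
grasp_force: 63.4
```

Request:
{"op": "move_arm", "data": {
  "deltas": [
    [0,-18.8,16.5,0.3,0,0,-5.25],
    [0,-20.2,14.7,0.2,0,0,-5.25],
    [0,-21.5,12.8,0.3,0,0,-5.25],
    [0,-22.5,10.8,0.2,0,0,-5.25],
    [0,-23.4,8.7,0.3,0,0,-5.25],
    [0,-24.2,6.5,0.2,0,0,-5.25],
    [0,0,0,0,0,0,0],
    [0,0,0,0,0,0,0],
    [0,0,0,0,0,0,0]
  ]
}}

```text
clock: 20.13
eef_pos: [0.4974, 0.0479, 0.1129]
tool_rot: [-0.683, 0.731, 0.0, -0.0]
ft_force: [-0.2, -0.5, -2.8]
grip_width: 0.0533
grasp_force: 63.4
```

```bash
python3 plan.py 1 500.8 46 120 176.05 0
python3 - <<'E'
from h import *
cv2.imwrite("pics/held4.png",bot.camera("wrist"))
E
```

```text
lvl(deg,tool xyz) [ 0.02 -0.02  0.  ]
now [497.4  47.9 112.9] yaw 176.09 tilt 0.02 t 20.13 j [ 0.1   0.33 -0.21  1.02 -0.   -1.41] w 53.3 gf 63.4 F [-0.2 -0.5 -2.8]
[[0.0,1.6,-3.5,-7.1,0,0,0.04]]
```

View pics/held4.png

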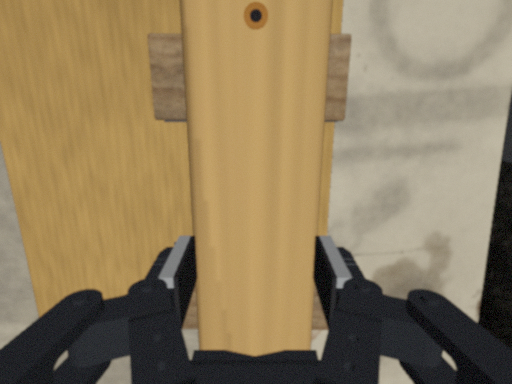

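The slat is held squarely, centred on columns 190–325. Its screw hole is at (256,15) and a block shows underneath.

Run:
```python
from h import *
c=bot.calibration("wrist");s=bot.get_obs();T=R.from_quat(s["tool_rot"])
mp=T.inv().apply(np.array(c["position"])-s["eef_pos"]); mr=T.inv()*R.from_quat(c["orientation"])
K=np.array(c["K"]);d=np.array(c["dist_coeffs"])
def inplane(px,pos,rot,z):
    n=cv2.undistortPoints(np.array(px,float).reshape(-1,1,2),K,d).reshape(-1,2)
    v=rot.apply(np.c_[n,np.ones(len(n))]); return pos+v*((z-pos[2])/v[:,2])[:,None]
a=inplane([(253,34),(253,54),(253,270),(252,282)],mp,mr,.161-.014)*1e3   # tool frame, hover pose
print("slat hover tool frame",a.round(1).tolist())
for dz in(-.002,0,.002): print(dz,(inplane([(256,15),(185,200),(321,200),],mp,mr,dz)*1e3).round(1).tolist())
# edges of slat
```

```text
slat hover tool frame [[110.5, -2.1, 147.0], [96.4, -2.1, 147.0], [-93.1, -2.2, 147.0], [-106.0, -3.2, 147.0]]
-0.002 [[97.1, -0.3, -2.0], [28.3, -29.5, -2.0], [28.3, 26.8, -2.0]]
0 [[97.5, -0.3, 0.0], [27.6, -29.9, 0.0], [27.6, 27.2, 0.0]]
0.002 [[97.9, -0.3, 2.0], [26.9, -30.4, 2.0], [26.9, 27.6, 2.0]]
```

```bash
python3 plan.py 6 499.8 47.5 58 176.05 0
```

```text
lvl(deg,tool xyz) [ 0.01 -0.01  0.  ]
now [497.5  47.5 113. ] yaw 176.04 tilt 0.01 t 20.18 j [ 0.1   0.33 -0.21  1.02 -0.   -1.41] w 53.4 gf 63.4 F [-0.5  0.7 -1.7]
[[0.0,-0.0,-0.4,9.2,0,0,-0.0],[0.0,-0.0,-0.4,9.2,0,0,-0.0],[0.0,-0.0,-0.4,9.1,0,0,-0.0],[0.0,-0.1,-0.3,9.2,0,0,-0.0],[0.0,-0.0,-0.4,9.1,0,0,-0.0],[0.0,-0.1,-0.3,9.2,0,0,-0.0]]
```

Request:
{"op": "move_arm", "data": {
  "deltas": [
    [0,0,-0.5,9,0,0,0],
    [0,0,-0.5,13,0,0,0],
    [0,0,-0.5,14,0,0,0],
    [0,0,-0.5,11,0,0,0],
    [0,0,-0.3,6,0,0,0],
    [0,0,0,2,0,0,0],
    [0,0,0,0,0,0,0],
    [0,0,0,0,0,0,0]
  ]
}}

```text
clock: 20.85
eef_pos: [0.5006, 0.0477, 0.0586]
tool_rot: [-0.682, 0.731, -0.0, 0.001]
ft_force: [-0.3, -0.8, -1.5]
grip_width: 0.0528
grasp_force: 63.4
```

```bash
python3 plan.py 1 499.8 47.5 56.5 176.05 0
```

```text
lvl(deg,tool xyz) [-0.08  0.03  0.  ]
now [500.6  47.7  58.6] yaw 176.08 tilt 0.08 t 20.85 j [ 0.09  0.4  -0.28  0.89  0.   -1.41] w 52.8 gf 63.4 F [-0.3 -0.8 -1.5]
[[0.0,0.3,0.8,2.1,0,0,0.03]]
```

Request:
{"op": "move_arm", "data": {
  "deltas": [
    [0,0,0.5,1,0,0,0],
    [0,0,0,0,0,0,0]
  ]
}}

```text
clock: 21.02
eef_pos: [0.5, 0.048, 0.0577]
tool_rot: [-0.683, 0.731, -0.0, 0.001]
ft_force: [0.3, 0.4, -1.1]
grip_width: 0.0529
grasp_force: 63.4
```

Request:
{"op": "move_arm", "data": {
  "deltas": [
    [0,0,0,0.8,0,0,0],
    [0,0,0,0,0,0,0]
  ]
}}

```text
clock: 21.18
eef_pos: [0.5001, 0.0481, 0.0571]
tool_rot: [-0.683, 0.731, -0.0, 0.001]
ft_force: [-0.1, -0.7, 0.7]
grip_width: 0.0532
grasp_force: 63.7
```

```bash
python3 plan.py
```

```text
lvl(deg,tool xyz) [-0.1   0.03  0.  ]
now [500.1  48.1  57.1] yaw 176.12 tilt 0.1 t 21.18 j [ 0.1   0.4  -0.28  0.89  0.   -1.41] w 53.2 gf 63.7 F [-0.1 -0.7  0.7]
```

Request:
{"op": "move_arm", "data": {
  "deltas": [
    [1,0,0,0,0,0,0],
    [1,0,0,0,0,0,0],
    [1,0,0,0,0,0,0],
    [1,0,0,0,0,0,0],
    [1,0,0,-6,0,0,0],
    [1,0,0,-20,0,0,0],
    [1,0,0,-35,0,0,0],
    [1,0,0,-35,0,0,0],
    [1,0,0,-35,0,0,0],
    [1,0,0,0,0,0,0]
  ]
}}

```text
clock: 22.02
eef_pos: [0.5039, 0.0484, 0.1955]
tool_rot: [-0.683, 0.731, -0.004, 0.006]
ft_force: [1.7, -0.9, 0.3]
grip_width: 0.0856
grasp_force: 0.0
```

```bash
python3 w.py sl slat 500.5 46 176 42 wrist; python3 plan.py 14 459 344 170 102.7 1
```

```text
wrist slat 497.0 46.8 176.2 0.063
lvl(deg,tool xyz) [-0.32  0.07  0.  ]
now [501.   48.1 189.8] yaw 176.12 tilt 0.32 t 22.12 j [ 0.1   0.27 -0.09  1.21  0.   -1.41] w 85.4 gf 0.0 F [-0.5 -0.3 -0.5]
[[1.0,-20.9,4.4,1.4,0,0,5.24],[1.0,-20.4,6.3,1.4,0,0,5.24],[1.0,-19.7,8.1,1.4,0,0,5.24],[1.0,-18.9,9.9,1.4,0,0,5.24],[1.0,-17.9,11.6,1.4,0,0,5.24],[1.0,-16.8,13.2,1.4,0,0,5.24],[1.0,-15.5,14.7,1.4,0,0,5.24],[1.0,-14.1,16.0,1.4,0,0,5.24],[1.0,-12.6,17.3,1.4,0,0,5.24],[1.0,-11.0,18.3,1.4,0,0,5.24],[1.0,-9.2,19.2,1.5,0,0,5.24],[1.0,-7.4,20.0,1.4,0,0,5.24],[1.0,-5.6,20.6,1.5,0,0,5.24],[1.0,-3.6,21.1,1.4,0,0,5.24]]
```

Request:
{"op": "move_arm", "data": {
  "deltas": [
    [1,-20.9,4.4,1.4,0,0,5.24],
    [1,-20.4,6.3,1.4,0,0,5.24],
    [1,-19.7,8.1,1.4,0,0,5.24],
    [1,-18.9,9.9,1.4,0,0,5.24],
    [1,-17.9,11.6,1.4,0,0,5.24],
    [1,-16.8,13.2,1.4,0,0,5.24],
    [1,-15.5,14.7,1.4,0,0,5.24],
    [1,-14.1,16,1.4,0,0,5.24],
    [1,-12.6,17.3,1.4,0,0,5.24],
    [1,-11,18.3,1.4,0,0,5.24]
  ]
}}

```text
clock: 22.95
eef_pos: [0.4682, 0.2597, 0.1717]
tool_rot: [-0.288, 0.958, -0.0, -0.002]
ft_force: [-0.1, -0.8, 0.2]
grip_width: 0.0853
grasp_force: 0.0
```

Request:
{"op": "move_arm", "data": {
  "deltas": [
    [1,-9.2,19.2,1.4,0,0,5.24],
    [1,-7.4,20,1.4,0,0,5.24],
    [1,-5.6,20.6,1.4,0,0,5.24],
    [1,-3.6,21.1,1.4,0,0,5.24],
    [1,0,0,0,0,0,0],
    [1,0,0,0,0,0,0],
    [1,0,0,0,0,0,0],
    [1,0,0,0,0,0,0]
  ]
}}

```text
clock: 23.62
eef_pos: [0.4573, 0.3427, 0.1673]
tool_rot: [-0.111, 0.994, -0.0, -0.0]
ft_force: [-0.3, -0.2, 0.6]
grip_width: 0.0852
grasp_force: 0.0
```

```bash
python3 w.py c sanding_block 459 346 102.7 0 wrist; python3 w.py tp slat 500.5 46 -4 42 top scene;  python3 plan.py 7 459 346 16 102.7 1
```

```text
wrist sanding_block 459.5 347.0 103.4 0.055
top slat 501.4 44.3 -4.2 0.055
scene slat 498.1 46.2 -3.4 0.058
lvl(deg,tool xyz) [ 0.01  0.05 -0.  ]
now [457.8 343.4 168.2] yaw 102.72 tilt 0.05 t 23.92 j [ 0.64  0.42  0.07  1.22 -0.    0.42] w 85.3 gf 0.0 F [ 0.2 -0.3  0.3]
[[1.0,-0.3,0.3,21.7,0,0,0.0],[1.0,-0.2,0.3,21.7,0,0,0.0],[1.0,-0.3,0.3,21.8,0,0,0.0],[1.0,-0.2,0.4,21.7,0,0,0.0],[1.0,-0.3,0.3,21.8,0,0,0.0],[1.0,-0.2,0.4,21.7,0,0,0.0],[1.0,-0.3,0.3,21.8,0,0,0.0]]
```

View pics/c_wrist.png

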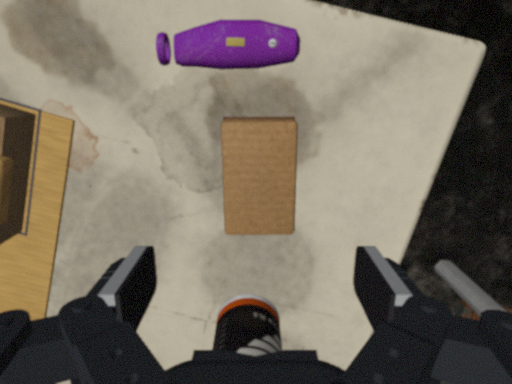

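The cork block is at (222–297, 117–235), centred between the open fingers, and the spray can lies well beyond it.

Request:
{"op": "move_arm", "data": {
  "deltas": [
    [1,-0.3,0.6,24,0,0,-0.2],
    [1,-0.3,0.6,28,0,0,-0.2],
    [1,-0.3,0.6,28,0,0,-0.2],
    [1,-0.2,0.6,28,0,0,0],
    [1,0,0.6,24,0,0,0],
    [1,0,0.5,12,0,0,0],
    [1,0,0,6,0,0,0],
    [1,0,0,2,0,0,0],
    [1,0,0,0,0,0,0]
  ]
}}

```text
clock: 24.67
eef_pos: [0.4582, 0.3476, 0.0162]
tool_rot: [-0.116, 0.993, 0.0, 0.0]
ft_force: [-0.2, -0.3, 0.4]
grip_width: 0.0852
grasp_force: 0.0
```

Request:
{"op": "move_arm", "data": {
  "deltas": [
    [0,0,0,0,0,0,0],
    [0,0,0,0,0,0,0],
    [0,0,0,0,0,0,0],
    [0,0,0,0,0,0,0],
    [0,0,0,0,0,0,0],
    [0,0,0,0,0,0,0]
  ]
}}

```text
clock: 25.17
eef_pos: [0.4591, 0.3484, 0.0178]
tool_rot: [-0.116, 0.993, 0.001, 0.002]
ft_force: [-0.0, 0.5, 5.8]
grip_width: 0.0617
grasp_force: 67.5
```

Request:
{"op": "move_arm", "data": {
  "deltas": [
    [0,0,0,-10,0,0,0],
    [0,0,0,-25,0,0,0],
    [0,0,0,-30,0,0,0],
    [0,0,0,-30,0,0,0],
    [0,0,0,-30,0,0,0],
    [0,0,0,0,0,0,0]
  ]
}}

```text
clock: 25.67
eef_pos: [0.4609, 0.3499, 0.1485]
tool_rot: [-0.116, 0.993, 0.003, 0.005]
ft_force: [0.6, 0.9, 0.6]
grip_width: 0.0616
grasp_force: 66.8
```

```bash
python3 plan.py 14 500 46 140 176.05 0
```

```text
lvl(deg,tool xyz) [ 0.29  0.66 -0.  ]
now [460.9 349.9 148.5] yaw 103.36 tilt 0.72 t 25.67 j [0.65 0.44 0.05 1.17 0.   0.42] w 61.6 gf 66.8 F [0.6 0.9 0.6]
[[0.0,2.3,-21.8,0.6,0,0,-5.19],[0.0,4.3,-21.5,0.6,0,0,-5.19],[0.0,6.2,-21.0,0.6,0,0,-5.19],[0.0,8.1,-20.3,0.6,0,0,-5.19],[0.0,9.9,-19.5,0.6,0,0,-5.19],[0.0,11.6,-18.6,0.6,0,0,-5.19],[0.0,13.2,-17.4,0.6,0,0,-5.19],[0.0,14.7,-16.2,0.6,0,0,-5.19],[0.0,16.1,-14.8,0.6,0,0,-5.19],[0.0,17.4,-13.3,0.6,0,0,-5.19],[0.0,18.5,-11.6,0.6,0,0,-5.19],[0.0,19.5,-9.9,0.6,0,0,-5.19],[0.0,20.4,-8.1,0.6,0,0,-5.19],[0.0,21.0,-6.2,0.7,0,0,-5.19]]
```

Request:
{"op": "move_arm", "data": {
  "deltas": [
    [0,2.3,-21.8,0,0,0,-5.19],
    [0,4.3,-21.5,0,0,0,-5.19],
    [0,6.2,-21,0,0,0,-5.19],
    [0,8.1,-20.3,0,0,0,-5.19],
    [0,9.9,-19.5,0,0,0,-5.19],
    [0,11.6,-18.6,0,0,0,-5.19],
    [0,13.2,-17.4,0,0,0,-5.19],
    [0,14.7,-16.2,0,0,0,-5.19],
    [0,16.1,-14.8,0,0,0,-5.19],
    [0,17.4,-13.3,0,0,0,-5.19]
  ]
}}

```text
clock: 26.5
eef_pos: [0.4854, 0.1293, 0.141]
tool_rot: [-0.541, 0.841, 0.0, 0.0]
ft_force: [0.2, -0.2, -0.2]
grip_width: 0.0616
grasp_force: 66.7
```

Request:
{"op": "move_arm", "data": {
  "deltas": [
    [0,18.5,-11.6,0,0,0,-5.19],
    [0,19.5,-9.9,0,0,0,-5.19],
    [0,20.4,-8.1,0,0,0,-5.19],
    [0,21,-6.2,0,0,0,-5.19],
    [0,0,0,0,0,0,0],
    [0,0,0,0,0,0,0],
    [0,0,0,0,0,0,0],
    [0,0,0,0,0,0,0],
    [0,0,0,0,0,0,0]
  ]
}}

```text
clock: 27.25
eef_pos: [0.4967, 0.0445, 0.1409]
tool_rot: [-0.682, 0.731, 0.0, 0.0]
ft_force: [-1.4, 1.6, -0.6]
grip_width: 0.0613
grasp_force: 66.7
```

```bash
python3 plan.py 4 500 46 140 176.05 0
python3 - <<'E'
from h import *
cv2.imwrite("pics/held5.png",bot.camera("wrist"))
E
```

```text
lvl(deg,tool xyz) [-0.02  0.03  0.  ]
now [496.7  44.5 140.9] yaw 176.08 tilt 0.03 t 27.25 j [ 0.09  0.3  -0.18  1.09  0.   -1.41] w 61.3 gf 66.7 F [-1.4  1.6 -0.6]
[[0.0,-0.4,-0.8,0.2,0,0,0.01],[0.0,-0.4,-0.8,0.2,0,0,0.01],[0.0,-0.5,-0.8,0.3,0,0,0.01],[0.0,-0.4,-0.8,0.2,0,0,0.01]]
```

View pics/held5.png

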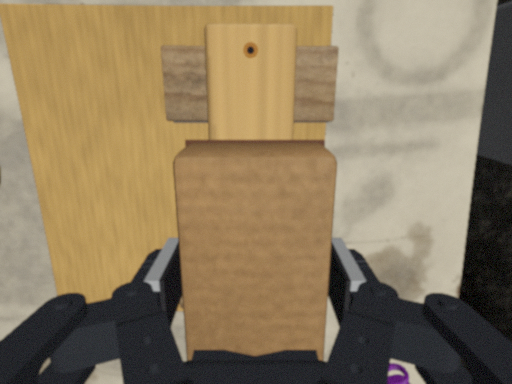

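The slat lies across the blocks, with its end at row 24 (columns 206–296) and its hole at (251,50). The held cork's lower edge is at row 141 (columns 186–324).

Run:
```python
from h import *
s=bot.get_obs(); T=R.from_quat(s["tool_rot"])
w=onplane("wrist",[(206,25),(296,25),(251,24),(251,50)],.056); print((w*1e3).round(1).tolist())
t=(T.inv().apply(w-s["eef_pos"])*1e3).round(1); print(t.tolist())
e=onplane("wrist",[(186,141),(255,141),(324,141)],s["eef_pos"][2]-.0165); print((T.inv().apply(e-s["eef_pos"])*1e3).round(1).tolist())
r=R.from_euler("z",-3.95,degrees=True).as_matrix()[:2,:2]
print("slat centre by end,hole",w[2,:2]*1e3+r@[0,110],w[3,:2]*1e3+r@[0,96])
b=onplane("wrist",[(162,46),(338,46),(334,122),(166,121)],.042); print("block -y top",(b*1e3).round(1).tolist(),b.mean(0)[:2]*1e3)
```

```text
[[518.8, -64.4, 56.0], [466.0, -60.9, 56.0], [492.4, -63.2, 56.0], [493.4, -49.2, 56.0]]
[[107.1, -29.5, 84.9], [107.2, 23.5, 84.9], [107.7, -3.0, 84.9], [93.7, -3.0, 84.9]]
[[49.8, -31.4, 16.5], [49.8, -0.6, 16.5], [49.8, 30.3, 16.5]]
slat centre by end,hole [499.95038361  46.50735648] [499.98510071  46.59909219]
block -y top [[549.9, -56.4, 42.0], [438.0, -48.9, 42.0], [440.3, -1.3, 42.0], [554.3, -9.7, 42.0]] [495.60930686 -29.07610639]
```

Request:
{"op": "move_arm", "data": {
  "deltas": [
    [0,-0.4,-0.6,10,0,0,0],
    [0,-0.4,-0.6,16,0,0,0],
    [0,-0.4,-0.6,16,0,0,0],
    [0,-0.4,-0.7,14,0,0,0],
    [0,0,0,7,0,0,0],
    [0,0,0,3,0,0,0],
    [0,0,0,0,0,0,0],
    [0,0,0,0,0,0,0]
  ]
}}

```text
clock: 27.97
eef_pos: [0.4998, 0.0452, 0.0751]
tool_rot: [-0.682, 0.731, -0.0, 0.0]
ft_force: [-0.0, 0.3, -0.8]
grip_width: 0.062
grasp_force: 66.7
```

Request:
{"op": "move_arm", "data": {
  "deltas": [
    [0,0,0,0.7,0,0,0],
    [0,0,0,0,0,0,0]
  ]
}}

```text
clock: 28.13
eef_pos: [0.4999, 0.0451, 0.0745]
tool_rot: [-0.682, 0.731, -0.0, 0.001]
ft_force: [0.1, 0.7, -0.2]
grip_width: 0.0617
grasp_force: 66.7
```

```bash
python3 plan.py
```

```text
lvl(deg,tool xyz) [-0.07  0.02  0.  ]
now [499.9  45.1  74.5] yaw 176.02 tilt 0.08 t 28.13 j [ 0.09  0.38 -0.26  0.93  0.   -1.41] w 61.7 gf 66.7 F [ 0.1  0.7 -0.2]
```

Request:
{"op": "move_arm", "data": {
  "deltas": [
    [0,0,0,0.6,0,0,0],
    [0,0,0,0,0,0,0]
  ]
}}

```text
clock: 28.3
eef_pos: [0.4999, 0.045, 0.0739]
tool_rot: [-0.682, 0.731, -0.0, 0.001]
ft_force: [0.7, 0.2, 0.4]
grip_width: 0.0617
grasp_force: 66.8
```

Request:
{"op": "move_arm", "data": {
  "deltas": [
    [0,0,0,0.4,0,0,0],
    [0,0,0,0,0,0,0]
  ]
}}

```text
clock: 28.47
eef_pos: [0.4999, 0.045, 0.0739]
tool_rot: [-0.682, 0.731, -0.0, 0.001]
ft_force: [-1.5, -0.8, 3.8]
grip_width: 0.0616
grasp_force: 67.3
```

Request:
{"op": "move_arm", "data": {
  "deltas": [
    [1,0,0,0,0,0,0],
    [1,0,0,0,0,0,0],
    [1,0,0,0,0,0,0],
    [1,0,0,0,0,0,0],
    [1,0,0,-6,0,0,0],
    [1,0,0,-20,0,0,0],
    [1,0,0,-35,0,0,0],
    [1,0,0,-35,0,0,0],
    [1,0,0,-30,0,0,0],
    [1,0,0,0,0,0,0]
  ]
}}

```text
clock: 29.3
eef_pos: [0.5034, 0.0454, 0.2064]
tool_rot: [-0.682, 0.731, -0.004, 0.005]
ft_force: [1.9, -0.4, 0.3]
grip_width: 0.0853
grasp_force: 0.0
```

```bash
python3 plan.py 18 530 -440 180 97 1; python3 w.py - sanding_block 500 46 -4 56 top scene
```

```text
lvl(deg,tool xyz) [-0.74  0.13  0.  ]
now [503.4  45.4 206.4] yaw 176.02 tilt 0.75 t 29.3 j [ 0.09  0.26 -0.06  1.24  0.   -1.41] w 85.3 gf 0.0 F [ 1.9 -0.4  0.3]
[[1.0,26.8,-3.3,1.5,0,0,4.39],[1.0,26.5,-5.4,1.5,0,0,4.39],[1.0,26.0,-7.4,1.5,0,0,4.39],[1.0,25.3,-9.4,1.5,0,0,4.39],[1.0,24.5,-11.3,1.5,0,0,4.39],[1.0,23.6,-13.1,1.5,0,0,4.39],[1.0,22.5,-14.9,1.5,0,0,4.39],[1.0,21.3,-16.6,1.4,0,0,4.39],[1.0,20.0,-18.2,1.5,0,0,4.39],[1.0,18.5,-19.6,1.4,0,0,4.39],[1.0,17.0,-21.0,1.5,0,0,4.39],[1.0,15.3,-22.2,1.4,0,0,4.39],[1.0,13.6,-23.3,1.5,0,0,4.39],[1.0,11.8,-24.3,1.4,0,0,4.39],[1.0,9.9,-25.2,1.5,0,0,4.39],[1.0,7.9,-25.8,1.4,0,0,4.39],[1.0,5.9,-26.4,1.5,0,0,4.39],[1.0,3.9,-26.7,1.4,0,0,4.39]]
top sanding_block 500.7 40.1 -2.6 0.613
scene sanding_block 499.3 49.6 -3.1 0.06
```

Request:
{"op": "move_arm", "data": {
  "deltas": [
    [1,26.8,-3.3,1,0,0,4.39],
    [1,26.5,-5.4,1,0,0,4.39],
    [1,26,-7.4,1,0,0,4.39],
    [1,25.3,-9.4,1,0,0,4.39],
    [1,24.5,-11.3,1,0,0,4.39],
    [1,23.6,-13.1,1,0,0,4.39],
    [1,22.5,-14.9,1,0,0,4.39],
    [1,21.3,-16.6,1,0,0,4.39],
    [1,20,-18.2,1,0,0,4.39],
    [1,18.5,-19.6,1,0,0,4.39]
  ]
}}

```text
clock: 30.33
eef_pos: [0.5131, -0.2254, 0.1869]
tool_rot: [-0.357, 0.934, 0.002, -0.001]
ft_force: [-0.3, -0.3, 0.1]
grip_width: 0.0854
grasp_force: 0.0
```

Request:
{"op": "move_arm", "data": {
  "deltas": [
    [1,17,-21,1,0,0,4.39],
    [1,15.3,-22.2,1,0,0,4.39],
    [1,13.6,-23.3,1,0,0,4.39],
    [1,11.8,-24.3,1,0,0,4.39],
    [1,9.9,-25.2,1,0,0,4.39],
    [1,7.9,-25.8,1,0,0,4.39],
    [1,5.9,-26.4,1,0,0,4.39],
    [1,3.9,-26.7,1,0,0,4.39],
    [1,0,0,0,0,0,0],
    [1,0,0,0,0,0,0]
  ]
}}

```text
clock: 31.17
eef_pos: [0.5247, -0.441, 0.1777]
tool_rot: [-0.06, 0.998, 0.002, -0.002]
ft_force: [0.5, 0.9, 0.2]
grip_width: 0.0852
grasp_force: 0.0
```

Request:
{"op": "move_arm", "data": {
  "deltas": [
    [1,0,0,0,0,0,0],
    [1,0,0,0,0,0,0]
  ]
}}

```text
clock: 31.33
eef_pos: [0.5259, -0.439, 0.1802]
tool_rot: [-0.062, 0.998, 0.001, -0.0]
ft_force: [0.4, -0.1, 0.2]
grip_width: 0.0855
grasp_force: 0.0
```

```bash
python3 w.py br paint_brush 530 -451 97 0 wrist; python3 plan.py 8 545 -449 12 97 1
```

```text
wrist paint_brush 528.2 -452.1 97.1 0.194
lvl(deg,tool xyz) [ 0.04  0.02 -0.  ]
now [ 526.3 -439.1  181.2] yaw 97.1 tilt 0.04 t 31.43 j [-0.7   0.65  0.49  1.41  0.   -0.82] w 85.5 gf 0.0 F [ 0.1 -0.2 -0.3]
[[1.0,-2.2,-1.5,21.1,0,0,0.01],[1.0,-2.2,-1.5,21.2,0,0,0.01],[1.0,-2.2,-1.5,21.1,0,0,0.01],[1.0,-2.1,-1.5,21.2,0,0,0.01],[1.0,-2.2,-1.5,21.1,0,0,0.01],[1.0,-2.1,-1.6,21.2,0,0,0.01],[1.0,-2.2,-1.5,21.1,0,0,0.01],[1.0,-2.1,-1.6,21.2,0,0,0.01]]
```

View pics/br_wrist.png

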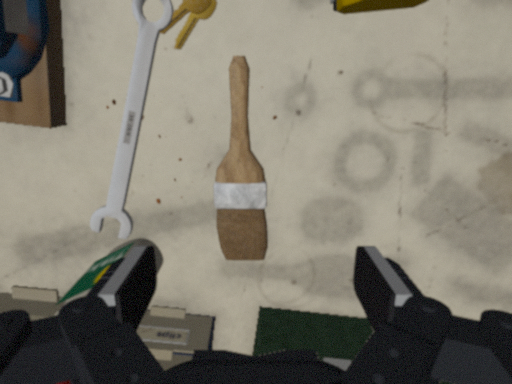

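The brush lies with its handle tip at (238,57), its bristle end at row 260 (columns 217–267) and its band on rows 182–210. A bottle's base is near (140,250), so I'll check the clearance.

Run:
```python
from h import *
n=["handle tip","bristle L","bristle R","band TL","band TR","band BL","band BR"]
w=onplane("wrist",[(238,56),(219,259),(267,260),(215,183),(265,182),(216,209),(267,208)],.016)*1e3
for a,b in zip(n,w): print(a,b[:2].round(1))
print("bottle base",(onplane("wrist",[(160,260),(120,242),(140,241),(159,250)],0)*1e3).round(0)[:,:2].tolist())
print("box", (onplane("wrist",[(213,318),(60,293),(258,308)],0)*1e3).round(0)[:,:2].tolist())
t=bot.camera("top"); cv2.imwrite("pics/t2.png",cv2.resize(t[100:300,312:512],None,fx=3,fy=3,interpolation=2))
print(proj("top",[[.545,-.449,.02],[.58,-.50,0]]))
```

```text
handle tip [ 433.  -464.3]
bristle L [ 622.2 -462.3]
bristle R [ 617.4 -414.9]
band TL [ 544.4 -473.4]
band TR [ 537.7 -427.6]
band BL [ 569.9 -470.1]
band BR [ 562.9 -422.3]
bottle base [[640.0, -524.0], [624.0, -565.0], [621.0, -545.0], [628.0, -526.0]]
box [[704.0, -463.0], [692.0, -627.0], [686.0, -415.0]]
[[376.24359017 211.72093908]
 [389.14345438 202.82759448]]
```

View pics/t2.png

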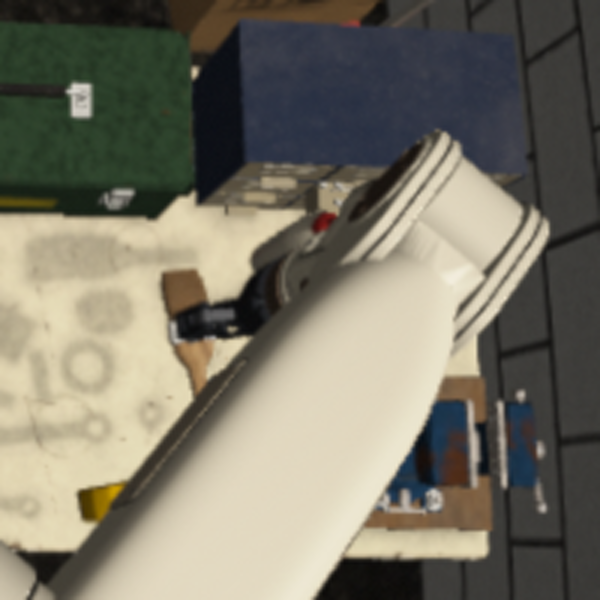

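The bottle base is about 100 mm from the grasp in both x and y, and the band centre is at about (547,−448.5) mm. The path is clear.

```bash
python3 plan.py 8 547 -448.5 13.5 97.6 1
```

```text
lvl(deg,tool xyz) [ 0.02  0.03 -0.  ]
now [ 526.4 -439.2  181.4] yaw 97.09 tilt 0.04 t 31.48 j [-0.7   0.65  0.49  1.41  0.   -0.82] w 85.3 gf 0.0 F [ 0.6  0.4 -0.5]
[[1.0,-2.4,-1.5,21.0,0,0,-0.06],[1.0,-2.4,-1.5,21.0,0,0,-0.06],[1.0,-2.4,-1.5,21.0,0,0,-0.06],[1.0,-2.4,-1.5,21.0,0,0,-0.06],[1.0,-2.4,-1.5,21.0,0,0,-0.06],[1.0,-2.4,-1.4,21.0,0,0,-0.06],[1.0,-2.4,-1.5,21.0,0,0,-0.06],[1.0,-2.4,-1.4,20.9,0,0,-0.06]]
```

Request:
{"op": "move_arm", "data": {
  "deltas": [
    [1,-3.2,-2,22,0,0,-0.1],
    [1,-3.2,-2,26,0,0,-0.1],
    [1,-3.2,-2,28,0,0,-0.1],
    [1,-3.2,-2,28,0,0,-0.1],
    [1,-3.2,-2,26,0,0,-0.1],
    [1,-3.2,-1.8,20,0,0,0],
    [1,0,0,10,0,0,0],
    [1,0,0,5.5,0,0,0],
    [1,0,0,2,0,0,0],
    [1,0,0,0,0,0,0]
  ]
}}

```text
clock: 32.32
eef_pos: [0.5471, -0.4497, 0.0146]
tool_rot: [-0.066, 0.998, -0.0, 0.001]
ft_force: [-0.4, -0.2, 0.2]
grip_width: 0.0854
grasp_force: 0.0
```

```bash
python3 plan.py 1 547 -448.5 13.5 97.6 1
```

```text
lvl(deg,tool xyz) [-0.04  0.08  0.  ]
now [ 547.1 -449.7   14.6] yaw 97.51 tilt 0.09 t 32.32 j [-0.69  0.8   0.33  1.1   0.   -0.82] w 85.4 gf 0.0 F [-0.4 -0.2  0.2]
[[1.0,-0.0,1.2,1.1,0,0,-0.09]]
```

Request:
{"op": "move_arm", "data": {
  "deltas": [
    [0,0,0.6,0.8,0,0,0],
    [0,0,0,0,0,0,0],
    [0,0,0,0,0,0,0],
    [0,0,0,0,0,0,0],
    [0,0,0,0,0,0,0],
    [0,0,0,0,0,0,0],
    [0,0,0,0,0,0,0],
    [0,0,0,0,0,0,0]
  ]
}}

```text
clock: 32.98
eef_pos: [0.5475, -0.4498, 0.0148]
tool_rot: [-0.065, 0.998, -0.001, 0.001]
ft_force: [-0.4, 0.4, 6.6]
grip_width: 0.0482
grasp_force: 62.4
```

Request:
{"op": "move_arm", "data": {
  "deltas": [
    [0,0,0,-10,0,0,0],
    [0,0,0,-20,0,0,0],
    [0,0,0,-28,0,0,0],
    [0,0,0,-30,0,0,0],
    [0,0,0,-30,0,0,0],
    [0,0,0,-26,0,0,0],
    [0,0,0,0,0,0,0],
    [0,0,0,0,0,0,0],
    [0,0,0,0,0,0,0]
  ]
}}

```text
clock: 33.73
eef_pos: [0.5461, -0.4486, 0.1559]
tool_rot: [-0.065, 0.998, 0.001, -0.0]
ft_force: [-1.5, -0.2, -1.8]
grip_width: 0.0474
grasp_force: 61.9
```

```bash
python3 plan.py 20 620 20 158 176.05 0
```

```text
lvl(deg,tool xyz) [ 0.08 -0.03  0.  ]
now [ 546.1 -448.6  155.9] yaw 97.5 tilt 0.09 t 33.73 j [-0.69  0.71  0.53  1.39  0.   -0.82] w 47.4 gf 61.9 F [-1.5 -0.2 -1.8]
[[0.0,-6.7,22.7,-0.1,0,0,-3.93],[0.0,-8.3,22.2,-0.1,0,0,-3.93],[0.0,-9.8,21.6,-0.1,0,0,-3.93],[0.0,-11.2,20.9,-0.1,0,0,-3.93],[0.0,-12.6,20.1,-0.1,0,0,-3.93],[0.0,-14.0,19.2,-0.1,0,0,-3.93],[0.0,-15.3,18.2,-0.1,0,0,-3.93],[0.0,-16.5,17.1,-0.1,0,0,-3.93],[0.0,-17.6,15.9,-0.1,0,0,-3.93],[0.0,-18.6,14.7,-0.1,0,0,-3.93],[0.0,-19.6,13.3,-0.1,0,0,-3.93],[0.0,-20.5,12.0,-0.1,0,0,-3.93],[0.0,-21.2,10.5,-0.1,0,0,-3.93],[0.0,-21.9,9.1,-0.1,0,0,-3.93],[0.0,-22.5,7.5,-0.1,0,0,-3.93],[0.0,-23.0,6.0,-0.1,0,0,-3.93],[0.0,-23.3,4.4,-0.1,0,0,-3.93],[0.0,-23.6,2.7,-0.1,0,0,-3.93],[0.0,-23.7,1.1,-0.1,0,0,-3.93],[0.0,-23.7,-0.4,-0.2,0,0,-3.93]]
```

Request:
{"op": "move_arm", "data": {
  "deltas": [
    [0,-6.7,22.7,0,0,0,-3.93],
    [0,-8.3,22.2,0,0,0,-3.93],
    [0,-9.8,21.6,0,0,0,-3.93],
    [0,-11.2,20.9,0,0,0,-3.93],
    [0,-12.6,20.1,0,0,0,-3.93],
    [0,-14,19.2,0,0,0,-3.93],
    [0,-15.3,18.2,0,0,0,-3.93],
    [0,-16.5,17.1,0,0,0,-3.93],
    [0,-17.6,15.9,0,0,0,-3.93],
    [0,-18.6,14.7,0,0,0,-3.93]
  ]
}}

```text
clock: 34.57
eef_pos: [0.5819, -0.2129, 0.1541]
tool_rot: [-0.399, 0.917, 0.002, -0.002]
ft_force: [-0.2, -0.8, -1.1]
grip_width: 0.0477
grasp_force: 62.0
```

Request:
{"op": "move_arm", "data": {
  "deltas": [
    [0,-19.6,13.3,0,0,0,-3.93],
    [0,-20.5,12,0,0,0,-3.93],
    [0,-21.2,10.5,0,0,0,-3.93],
    [0,-21.9,9.1,0,0,0,-3.93],
    [0,-22.5,7.5,0,0,0,-3.93],
    [0,-23,6,0,0,0,-3.93],
    [0,-23.3,4.4,0,0,0,-3.93],
    [0,-23.6,2.7,0,0,0,-3.93],
    [0,-23.7,1.1,0,0,0,-3.93],
    [0,-23.7,-0.4,0,0,0,-3.93]
  ]
}}

```text
clock: 35.4
eef_pos: [0.6189, 0.0207, 0.1543]
tool_rot: [-0.684, 0.73, 0.002, -0.002]
ft_force: [0.2, -0.1, -0.1]
grip_width: 0.048
grasp_force: 62.0
```

Request:
{"op": "move_arm", "data": {
  "deltas": [
    [0,-20,0,0,0,0,0],
    [0,-18,0,0,0,0,0],
    [0,0,0,0,0,0,0],
    [0,0,0,0,0,0,0],
    [0,0,0,0,0,0,0],
    [0,0,0,0,0,0,0]
  ]
}}

```text
clock: 35.9
eef_pos: [0.6225, 0.0565, 0.156]
tool_rot: [-0.682, 0.731, 0.0, -0.001]
ft_force: [-0.2, -0.5, -0.5]
grip_width: 0.0478
grasp_force: 62.0
```

```bash
python3 plan.py 8 620.5 59 158 176.05 0;python3 - <<'E'
from h import *
cv2.imwrite("pics/held6.png",bot.camera("wrist"))
E
```

```text
lvl(deg,tool xyz) [ 0.09 -0.02  0.  ]
now [622.5  56.5 156. ] yaw 176.03 tilt 0.09 t 35.9 j [ 0.09  0.53  0.22  1.26 -0.   -1.41] w 47.8 gf 62.0 F [-0.2 -0.5 -0.5]
[[0.0,-0.3,0.3,-0.3,0,0,-0.0],[0.0,-0.3,0.3,-0.2,0,0,-0.0],[0.0,-0.3,0.3,-0.3,0,0,-0.0],[0.0,-0.3,0.2,-0.2,0,0,-0.0],[0.0,-0.3,0.3,-0.3,0,0,-0.0],[0.0,-0.3,0.2,-0.2,0,0,-0.0],[0.0,-0.3,0.3,-0.3,0,0,-0.0],[0.0,-0.3,0.2,-0.2,0,0,-0.0]]
```

View pics/held6.png

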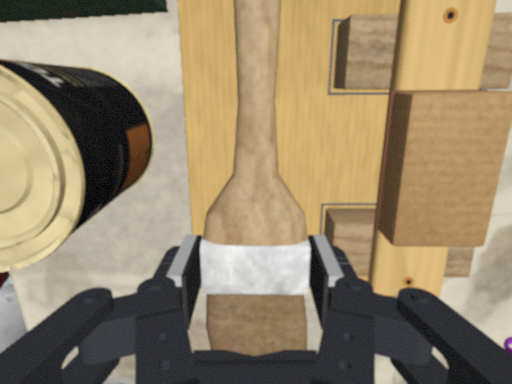

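The held brush points along the slat over the free strip. The cork, slat and blocks stack is in order beside it, and the tin is clear to the left.

Request:
{"op": "move_arm", "data": {
  "deltas": [
    [0,-0.4,0.4,16,0,0,0],
    [0,-0.4,0.4,25,0,0,0],
    [0,-0.4,0.4,25,0,0,0],
    [0,-0.4,0.4,25,0,0,0],
    [0,-0.4,0.4,20,0,0,0],
    [0,0,0,13,0,0,0],
    [0,0,0,8,0,0,0],
    [0,0,0,3,0,0,0],
    [0,0,0,0,0,0,0],
    [0,0,0,0,0,0,0]
  ]
}}

```text
clock: 36.78
eef_pos: [0.6221, 0.0594, 0.0229]
tool_rot: [-0.682, 0.731, -0.001, 0.001]
ft_force: [0.1, 0.6, -0.2]
grip_width: 0.048
grasp_force: 62.0
```

Request:
{"op": "move_arm", "data": {
  "deltas": [
    [0,0,0,0.8,0,0,0],
    [0,0,0,0,0,0,0]
  ]
}}

```text
clock: 36.95
eef_pos: [0.6223, 0.0597, 0.0224]
tool_rot: [-0.683, 0.731, -0.001, 0.001]
ft_force: [0.2, -0.8, -1.0]
grip_width: 0.0474
grasp_force: 62.0
```

```bash
python3 plan.py
```

```text
lvl(deg,tool xyz) [-0.16  0.04  0.  ]
now [622.3  59.7  22.4] yaw 176.09 tilt 0.17 t 36.95 j [ 0.1   0.65  0.04  0.97  0.   -1.41] w 47.4 gf 62.0 F [ 0.2 -0.8 -1. ]
```

Request:
{"op": "move_arm", "data": {
  "deltas": [
    [0,0,0.5,1,0,0,0],
    [0,0,0,0,0,0,0]
  ]
}}

```text
clock: 37.12
eef_pos: [0.621, 0.0598, 0.0207]
tool_rot: [-0.683, 0.731, -0.0, 0.001]
ft_force: [0.1, 0.3, -1.0]
grip_width: 0.048
grasp_force: 62.0
```

Request:
{"op": "move_arm", "data": {
  "deltas": [
    [0,0,0.5,1,0,0,0],
    [0,0,0,0,0,0,0]
  ]
}}

```text
clock: 37.28
eef_pos: [0.6201, 0.0598, 0.0192]
tool_rot: [-0.683, 0.731, -0.0, 0.0]
ft_force: [-0.3, -0.8, -1.5]
grip_width: 0.0483
grasp_force: 62.0
```

Request:
{"op": "move_arm", "data": {
  "deltas": [
    [0,0,0,0.8,0,0,0],
    [0,0,0,0,0,0,0]
  ]
}}

```text
clock: 37.45
eef_pos: [0.6202, 0.0598, 0.0188]
tool_rot: [-0.683, 0.731, -0.0, 0.0]
ft_force: [-1.2, 0.4, 2.6]
grip_width: 0.048
grasp_force: 62.3
```

Contact; I'll release and retreat straight up.

Request:
{"op": "move_arm", "data": {
  "deltas": [
    [1,0,0,0,0,0,0],
    [1,0,0,0,0,0,0],
    [1,0,0,0,0,0,0],
    [1,0,0,0,0,0,0],
    [1,0,0,-6,0,0,0],
    [1,0,0,-20,0,0,0],
    [1,0,0,-35,0,0,0],
    [1,0,0,-35,0,0,0],
    [1,0,0,-35,0,0,0],
    [1,0,0,-35,0,0,0]
  ]
}}

```text
clock: 38.28
eef_pos: [0.62, 0.0597, 0.1865]
tool_rot: [-0.683, 0.731, -0.0, 0.0]
ft_force: [0.3, 0.5, 0.4]
grip_width: 0.0856
grasp_force: 0.0
```

Request:
{"op": "move_arm", "data": {
  "deltas": [
    [1,36,0,-15,0,0,0],
    [1,40,0,-5,0,0,0],
    [1,40,0,0,0,0,0],
    [1,40,0,0,0,0,0],
    [1,40,0,0,0,0,0],
    [1,30,0,0,0,0,0],
    [1,15,0,0,0,0,0],
    [1,0,0,0,0,0,0],
    [1,0,0,0,0,0,0],
    [1,0,0,0,0,0,0]
  ]
}}

```text
clock: 39.12
eef_pos: [0.6039, -0.1796, 0.2044]
tool_rot: [-0.683, 0.73, 0.0, 0.001]
ft_force: [-0.1, 0.7, 0.7]
grip_width: 0.0857
grasp_force: 0.0
```

```bash
for a in "paint_brush 620 38 176 4" "sanding_block 500 46 -4 56" "slat 500 46 -4 42" "sheet 560 42 -4 0"; do python3 w.py fin $a top scene; done
python3 - <<'E'
from h import *
t=cv2.resize(cv2.imread("pics/fin_top.png")[150:260,170:290],None,fx=4,fy=4,interpolation=2)
s=cv2.resize(cv2.imread("pics/fin_scene.png")[150:260,170:320],None,fx=4*.72,fy=4,interpolation=2)
cv2.imwrite("pics/fin.png",cv2.resize(np.hstack([t,s]),(800,384)))
E
```

```text
top paint_brush 619.4 38.4 175.4 0.206
scene paint_brush 616.2 32.8 180.2 0.345
top sanding_block 501.6 45.4 -1.4 0.129
scene sanding_block 498.0 50.1 -2.2 0.051
top slat 501.7 45.1 -3.2 0.489
scene slat 498.4 46.5 -4.1 0.543
top sheet 562.0 43.0 -4.0 0.509
scene sheet 559.4 46.4 -4.0 0.618
```

View pics/fin.png

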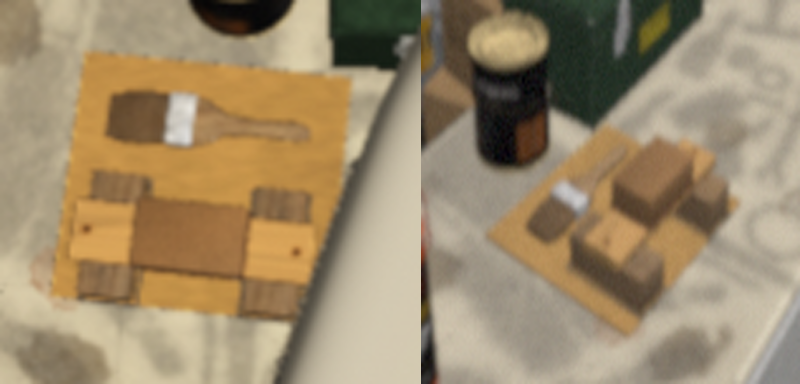

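The final views show both blocks in their outlines, the slat centred across them and the cork centred lengthwise on top. The brush lies flat and parallel in the strip, and the arm is clear.

```bash
python3 -c "
from workcell import bot
print(bot.job_done())"
```

```text
the job is handed in; nothing more can be done
None
```

I handed the job in at about 40 s of the 144 s allowed: both pine blocks are in their outlines, the slat lies centred across them with the cork block lengthwise at its middle, and the brush lies flat and parallel in the strip by the tin; no verdict was returned.

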